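Set the rinsed hearing aid cases to dry on upturned cups

ROBOT

A 6-joint arm with a two-finger parallel gripper is mounted at the origin on the work surface. World frame = base frame: x ahead of the robot, y to its left, z up, the work surface at z = 0. Lengths are in m, angles in rad, forces in N, time in s.
With the tool pointing down it reaches from about 0.375 to 0.9 m from the base axis. Payload 3.1 kg.
Tool frame: the origin (TCP) lies midway between the tips of the shut fingers; the grasp point (between the pads) lies 19 mm behind it; z points along the fingers, y is the line along which they close (so a half turn about z gives the same grasp; the last joint's range is limited). The gripper opens to 85 mm and grips with 20 to 120 N. Pads are 22 mm wide; open, the fingers measure 114 mm over their backs; the gripper's body (76 mm by 85 mm) begins 54 mm behind the grasp point. The pads swing forward as they close: fully open they stand 13 mm farther back than shut.
Start: joints at [1.089, 0.527, 1.433, -0, 1.181, -0.178], TCP at [0.187, 0.596, 0.231] pointing down, gripper open.
Joint ranges: [-3.08, 3.08], [-0.75, 2.2], [0.22, 2.44], [-1.43, 4.57], [0, 2.65], [-2.85, 2.85]. Speed limits (rad/s): [2.79, 2.79, 3.14, 3.14, 3.14, 3.14].

INTERFACE

Orientations are given as a unit quaternion [x, y, z, w].
In Python, from station import manip gives the robot as it stands. The module is installed in compiled form; this text tells all that it offers.
- The arm moves only by the tool apply_moves, never from a script. Its arguments are lists of equal length, an entry for each row: "claw": the gripper's target within -1 to 1 (fully open at 1, half-way at 0, shut at -1); "travel": the shift along the tool's x, y, z scaled (see below), a list of three; "turn": the turn, a rotation vector about the tool's x, y, z scaled (see below), a list of three. In form: {"claw": [claw, ...], "travel": [[dx, dy, dz], ...], "turn": [[rx, ry, rz], ...]}. A call has 1 to 5 rows; each row is the pose to reach, as a shift and turn from the pose commanded when the call began, along the tool's axes at that moment, turning the shorter way round; what a row does not reach only later rows make up. The controller multiplies each number of a shift by 800 mm and each number of a turn by 180 degrees. A row lasts 1/12 s, in which the tool goes at most 41.7 mm and 7.16 degrees, less where a joint would pass 70% of its speed; a pose out of reach is approached as far as the arm can. A call with a number of a shift or a turn outside -1 to 1 is refused whole. A call with a gripper value outside its range is refused whole. The fingers move at their own pace and stop on an object; "newtons" is the grip in N (left out, the last holds). Time passes only in rows, so rows that repeat a pose let the fingers close. It gives the time, the measured TCP pose, the force, the opening and the grip force at its end, in the units of the state.
- manip.sense(): the state, without advancing time (a new reading comes with each control period).
- manip.snapshot(name): name is "scene" or "top"; returns a dict with "pixels" (420x560x3 uint8, red, green, blue), "depth" (420x560 float32, m along the optical axis (not along the pixel's ray), 0 where there is no reading), "intrinsics" (3x3 intrinsics, pixels), "R" (3x3) and "t" (3): a world point X has camera coordinates R X + t. Camera axes: x right, y down, z forward; pixel columns grow to the right and rows downward; lengths in m; the calibration is good to about 2 mm. A picture is of the moment at which its call begins.
- manip.sign_off(): hands the job in; it is judged then, once.
The state is a dict: "t": time; "q": joint angles; "qd": joint speeds; "tau": joint torques, N m; "tcp_pos": TCP position; "tool_rot": TCP orientation; "force": force on the tool from outside, world axes, zero at the start; "ft_torque": the same for the moment, N m; "finger_gap": opening from 0.0 (shut) to 1.0 (fully open); "gripper_force": force on a finger pad.
Only numpy, scipy, OpenCV 4.12 (cv2) and the standard library are available. Lean on these libraries where they do the work, as an engineer would, in place of code of your own. Each camera call takes 0.05 s, during which the arm holds its last target. There are 200 camera calls.

TASK

Get the rinsed hearing aid cases drying for the night: for each grey case stand one of the round-bottomed cups, mouth down as it is now, wholly on the wooden drying board, and balance the case flat and centred on the cup's domed top, one case to a cup. Cups and cases are thin, so grip them gently, and leave the tumbler, its coaster and the pill bottle alone.

Things in the scene. Friction and masses are not known exactly. Their poses are not given: they have to be found in the camera images.
- board_top (a point): centre of the top face of the square light-wood drying board, 240 x 240 mm and 8 mm thick, fixed flat on the table; z up, x and y along its edges. Near the middle of the table, turned by up to 0.2 rad from start to start.
- cup1_mid (a point): centre (half-way up, on the axis) of one of four alike white ceramic round-bottomed cups, standing mouth down on the table: diameter 62 mm, straight wall to 53 mm above the rim, then a dome whose crown is 62 mm above the rim, 31 mm above this point (crown curvature radius about 60 mm). z is its axis, pointing up. About 160 g, loose. A fragile thing: each finger may press on it with no more than about 45 N, so take it with a light grip of 20 to 30 N.
- cup2_mid (a point): centre (half-way up, on the axis) of one of four alike white ceramic round-bottomed cups, standing mouth down on the table: diameter 62 mm, straight wall to 53 mm above the rim, then a dome whose crown is 62 mm above the rim, 31 mm above this point (crown curvature radius about 60 mm). z is its axis, pointing up. About 160 g, loose. A fragile thing: each finger may press on it with no more than about 45 N, so take it with a light grip of 20 to 30 N.
- cup3_mid (a point): centre (half-way up, on the axis) of one of four alike white ceramic round-bottomed cups, standing mouth down on the table: diameter 62 mm, straight wall to 53 mm above the rim, then a dome whose crown is 62 mm above the rim, 31 mm above this point (crown curvature radius about 60 mm). z is its axis, pointing up. About 160 g, loose. A fragile thing: each finger may press on it with no more than about 45 N, so take it with a light grip of 20 to 30 N.
- cup4_mid (a point): centre (half-way up, on the axis) of one of four alike white ceramic round-bottomed cups, standing mouth down on the table: diameter 62 mm, straight wall to 53 mm above the rim, then a dome whose crown is 62 mm above the rim, 31 mm above this point (crown curvature radius about 60 mm). z is its axis, pointing up. About 160 g, loose. A fragile thing: each finger may press on it with no more than about 45 N, so take it with a light grip of 20 to 30 N.
- case1_mid (a point): centre of one of up to four alike grey plastic hearing aid cases, a closed block 64 mm long (its x), 44 mm wide (its y), 20 mm thick (its z), lying flat on the table at the start; this point is 10 mm above its underside. About 60 g, loose, centre of mass at the centre. Absent (None) in some starts. A fragile thing: each finger may press on it with no more than about 45 N, so take it with a light grip of 20 to 30 N.
- case2_mid (a point): centre of one of up to four alike grey plastic hearing aid cases, a closed block 64 mm long (its x), 44 mm wide (its y), 20 mm thick (its z), lying flat on the table at the start; this point is 10 mm above its underside. About 60 g, loose, centre of mass at the centre. Absent (None) in some starts. A fragile thing: each finger may press on it with no more than about 45 N, so take it with a light grip of 20 to 30 N.
- case3_mid (a point): centre of one of up to four alike grey plastic hearing aid cases, a closed block 64 mm long (its x), 44 mm wide (its y), 20 mm thick (its z), lying flat on the table at the start; this point is 10 mm above its underside. About 60 g, loose, centre of mass at the centre. Absent (None) in some starts. A fragile thing: each finger may press on it with no more than about 45 N, so take it with a light grip of 20 to 30 N.
- case4_mid (a point): centre of one of up to four alike grey plastic hearing aid cases, a closed block 64 mm long (its x), 44 mm wide (its y), 20 mm thick (its z), lying flat on the table at the start; this point is 10 mm above its underside. About 60 g, loose, centre of mass at the centre. Absent (None) in some starts. A fragile thing: each finger may press on it with no more than about 45 N, so take it with a light grip of 20 to 30 N.
- tumbler_mid (a point): bystander: centre of a clear glass tumbler, 72 mm across, 100 mm tall, standing on the coaster beyond the board
- coaster_mid (a point): bystander: centre of a round wooden coaster, 96 mm across, 8 mm thick, beyond the board
- pills_mid (a point): bystander: centre of an amber pill bottle with white cap, 42 mm across, 73 mm tall, beyond the board
Mind the look-alikes: they are no part of the job. Leave any pink look-alike of the part that bears case3_mid alone.

How it is judged:
At the end, for the whole second after the job is handed in: Each case present rests on the dome of its own cup: centre within 18 mm of the cup's axis, 35 to 47 mm above the cup's middle, level within 0.3 rad, still; that cup is upright (0.1 rad) on the board, its centre within 93 mm of the board's centre along both edges. Spare cups: anywhere (angle between the z axis of each of case1_mid, case2_mid, case3_mid, case4_mid and the z axis of board_top, either way round below 0.3 rad and linear speed of each of case1, case2, case3, case4 below 0.03 m/s and ((horizontal distance between case1_mid and cup1_mid below 0.018 m and z of case1_mid in the frame of cup1_mid between 0.035 and 0.047 m and x of cup1_mid in the frame of board_top between -0.093 and 0.093 m and y of cup1_mid in the frame of board_top between -0.093 and 0.093 m and z of cup1_mid in the frame of board_top between 0.026 and 0.036 m and angle between cup1_mid's own z axis and vertical below 0.1 rad) or (horizontal distance between case1_mid and cup2_mid below 0.018 m and z of case1_mid in the frame of cup2_mid between 0.035 and 0.047 m and x of cup2_mid in the frame of board_top between -0.093 and 0.093 m and y of cup2_mid in the frame of board_top between -0.093 and 0.093 m and z of cup2_mid in the frame of board_top between 0.026 and 0.036 m and angle between cup2_mid's own z axis and vertical below 0.1 rad) or (horizontal distance between case1_mid and cup3_mid below 0.018 m and z of case1_mid in the frame of cup3_mid between 0.035 and 0.047 m and x of cup3_mid in the frame of board_top between -0.093 and 0.093 m and y of cup3_mid in the frame of board_top between -0.093 and 0.093 m and z of cup3_mid in the frame of board_top between 0.026 and 0.036 m and angle between cup3_mid's own z axis and vertical below 0.1 rad) or (horizontal distance between case1_mid and cup4_mid below 0.018 m and z of case1_mid in the frame of cup4_mid between 0.035 and 0.047 m and x of cup4_mid in the frame of board_top between -0.093 and 0.093 m and y of cup4_mid in the frame of board_top between -0.093 and 0.093 m and z of cup4_mid in the frame of board_top between 0.026 and 0.036 m and angle between cup4_mid's own z axis and vertical below 0.1 rad)) and ((horizontal distance between case2_mid and cup1_mid below 0.018 m and z of case2_mid in the frame of cup1_mid between 0.035 and 0.047 m and x of cup1_mid in the frame of board_top between -0.093 and 0.093 m and y of cup1_mid in the frame of board_top between -0.093 and 0.093 m and z of cup1_mid in the frame of board_top between 0.026 and 0.036 m and angle between cup1_mid's own z axis and vertical below 0.1 rad) or (horizontal distance between case2_mid and cup2_mid below 0.018 m and z of case2_mid in the frame of cup2_mid between 0.035 and 0.047 m and x of cup2_mid in the frame of board_top between -0.093 and 0.093 m and y of cup2_mid in the frame of board_top between -0.093 and 0.093 m and z of cup2_mid in the frame of board_top between 0.026 and 0.036 m and angle between cup2_mid's own z axis and vertical below 0.1 rad) or (horizontal distance between case2_mid and cup3_mid below 0.018 m and z of case2_mid in the frame of cup3_mid between 0.035 and 0.047 m and x of cup3_mid in the frame of board_top between -0.093 and 0.093 m and y of cup3_mid in the frame of board_top between -0.093 and 0.093 m and z of cup3_mid in the frame of board_top between 0.026 and 0.036 m and angle between cup3_mid's own z axis and vertical below 0.1 rad) or (horizontal distance between case2_mid and cup4_mid below 0.018 m and z of case2_mid in the frame of cup4_mid between 0.035 and 0.047 m and x of cup4_mid in the frame of board_top between -0.093 and 0.093 m and y of cup4_mid in the frame of board_top between -0.093 and 0.093 m and z of cup4_mid in the frame of board_top between 0.026 and 0.036 m and angle between cup4_mid's own z axis and vertical below 0.1 rad)) and ((horizontal distance between case3_mid and cup1_mid below 0.018 m and z of case3_mid in the frame of cup1_mid between 0.035 and 0.047 m and x of cup1_mid in the frame of board_top between -0.093 and 0.093 m and y of cup1_mid in the frame of board_top between -0.093 and 0.093 m and z of cup1_mid in the frame of board_top between 0.026 and 0.036 m and angle between cup1_mid's own z axis and vertical below 0.1 rad) or (horizontal distance between case3_mid and cup2_mid below 0.018 m and z of case3_mid in the frame of cup2_mid between 0.035 and 0.047 m and x of cup2_mid in the frame of board_top between -0.093 and 0.093 m and y of cup2_mid in the frame of board_top between -0.093 and 0.093 m and z of cup2_mid in the frame of board_top between 0.026 and 0.036 m and angle between cup2_mid's own z axis and vertical below 0.1 rad) or (horizontal distance between case3_mid and cup3_mid below 0.018 m and z of case3_mid in the frame of cup3_mid between 0.035 and 0.047 m and x of cup3_mid in the frame of board_top between -0.093 and 0.093 m and y of cup3_mid in the frame of board_top between -0.093 and 0.093 m and z of cup3_mid in the frame of board_top between 0.026 and 0.036 m and angle between cup3_mid's own z axis and vertical below 0.1 rad) or (horizontal distance between case3_mid and cup4_mid below 0.018 m and z of case3_mid in the frame of cup4_mid between 0.035 and 0.047 m and x of cup4_mid in the frame of board_top between -0.093 and 0.093 m and y of cup4_mid in the frame of board_top between -0.093 and 0.093 m and z of cup4_mid in the frame of board_top between 0.026 and 0.036 m and angle between cup4_mid's own z axis and vertical below 0.1 rad)) and ((horizontal distance between case4_mid and cup1_mid below 0.018 m and z of case4_mid in the frame of cup1_mid between 0.035 and 0.047 m and x of cup1_mid in the frame of board_top between -0.093 and 0.093 m and y of cup1_mid in the frame of board_top between -0.093 and 0.093 m and z of cup1_mid in the frame of board_top between 0.026 and 0.036 m and angle between cup1_mid's own z axis and vertical below 0.1 rad) or (horizontal distance between case4_mid and cup2_mid below 0.018 m and z of case4_mid in the frame of cup2_mid between 0.035 and 0.047 m and x of cup2_mid in the frame of board_top between -0.093 and 0.093 m and y of cup2_mid in the frame of board_top between -0.093 and 0.093 m and z of cup2_mid in the frame of board_top between 0.026 and 0.036 m and angle between cup2_mid's own z axis and vertical below 0.1 rad) or (horizontal distance between case4_mid and cup3_mid below 0.018 m and z of case4_mid in the frame of cup3_mid between 0.035 and 0.047 m and x of cup3_mid in the frame of board_top between -0.093 and 0.093 m and y of cup3_mid in the frame of board_top between -0.093 and 0.093 m and z of cup3_mid in the frame of board_top between 0.026 and 0.036 m and angle between cup3_mid's own z axis and vertical below 0.1 rad) or (horizontal distance between case4_mid and cup4_mid below 0.018 m and z of case4_mid in the frame of cup4_mid between 0.035 and 0.047 m and x of cup4_mid in the frame of board_top between -0.093 and 0.093 m and y of cup4_mid in the frame of board_top between -0.093 and 0.093 m and z of cup4_mid in the frame of board_top between 0.026 and 0.036 m and angle between cup4_mid's own z axis and vertical below 0.1 rad))); the robot touches nothing.
It fails at once if a cup is squeezed or pressed hard by the fingers (more than about 45 N a finger) (contact force between the fingers and cup1 above 100 N or contact force between the fingers and cup2 above 100 N or contact force between the fingers and cup3 above 100 N or contact force between the fingers and cup4 above 100 N).
It fails at once if a case is squeezed or pressed hard by the fingers (more than about 45 N a finger) (contact force between the fingers and case1 above 100 N or contact force between the fingers and case2 above 100 N or contact force between the fingers and case3 above 100 N or contact force between the fingers and case4 above 100 N).
It fails at once if the tumbler, the coaster or the pill bottle is moved by more than 40 mm (distance of any of tumbler_mid, coaster_mid, pills_mid from where it was at the start of the episode above 0.04 m).
Of case1, case2, case3, case4 only 3 to 4 are there at a start; the rules pass over those that are not, and their reading is None.
At some moment in a run one of case1, case2, case3, case4 may be knocked a few centimetres aside while the robot is not near it.
Once in a run the grip may slacken for a moment while it holds something.
It also fails if it takes over 210 s, if anything falls off the work surface, if the arm or the gripper's body presses on something with over 40 N, if the wrist force passes 120 N, or if a joint passes its speed limit or range.

## Working session

There is one attempt and no reset: what is moved stays moved. The work goes in short steps, Python scripts to look and compute and a tool call to move; the robot and the scene stay as the last step left them, time stands still between calls to the robot, and variables do not carry over. Pictures are saved under pics/ and viewed, at most 14 in all, crops included, and the job is handed in when it is done.

Besides the shell and the picture viewer there is one more tool, called after ">>>" by a JSON object that holds its "api" and its "payload", one argument or row to a line. apply_moves: Moves the arm, as the interface text tells. Shifts and turns lie within -1 to 1; 1 stands for 800 mm of shift or 180 degrees of turn. Its arguments: {"type":"object","properties":{"claw":{"type":"array","items":{"type":"number"}},"travel":{"type":"array","items":{"type":"array","items":{"type":"number"}}},"turn":{"type":"array","items":{"type":"array","items":{"type":"number"}}},"newtons":{"type":"number"}},"required":["claw","travel","turn"]}

```bash
mkdir -p pics; cat > h.py <<'E'
from station import manip
import numpy as np, cv2
def snap(n,name):
    s=manip.snapshot(n); cv2.imwrite(f'pics/{name}.png',cv2.cvtColor(s['pixels'],cv2.COLOR_RGB2BGR)); np.savez(f'{name}.npz',**s); return s
def world(s):
    d=s['depth'];v,u=np.mgrid[:420,:560];K=s['intrinsics']
    p=np.stack([(u-K[0,2])/K[0,0]*d,(v-K[1,2])/K[1,1]*d,d],-1)
    return (p-s['t'])@s['R']
E
python3 - <<'E'
from h import *
a=snap('top','t0');b=snap('scene','s0')
for s in(a,b):print(-s['R'].T@s['t'],s['R'][2])
print(manip.sense())
E
```

```text
[0.37363274 0.02695184 1.29121591] [ 0.12291694  0.02455719 -0.99211308]
[ 1.40645307 -0.79049764  1.3225793 ] [-0.48397988  0.48693388 -0.72708931]
{'t': 0.1, 'q': array([ 1.08847862e+00,  5.28368131e-01,  1.43378762e+00, -9.22241759e-06,
        1.18140375e+00, -1.78517232e-01]), 'qd': array([ 0.00112975, -0.00247946, -0.00178492,  0.00035961, -0.00066634,
       -0.00060488]), 'tau': array([-5.64906168e-04, -4.43307602e+01, -1.78586751e+01, -2.55780269e-04,
        3.89939407e-03,  9.83771145e-06]), 'tcp_pos': array([0.18664567, 0.59579761, 0.23043031]), 'tool_rot': array([ 1.51314956e-01,  9.88485112e-01, -9.31610561e-04, -3.15026248e-04]), 'force': array([-0.05796624,  0.27760084, -0.1865397 ]), 'ft_torque': array([ 0.02368489, -0.03527014, -0.02455441]), 'gripper_force': 0.0, 'finger_gap': 0.9999468703806874}
```

View pics/t0.png

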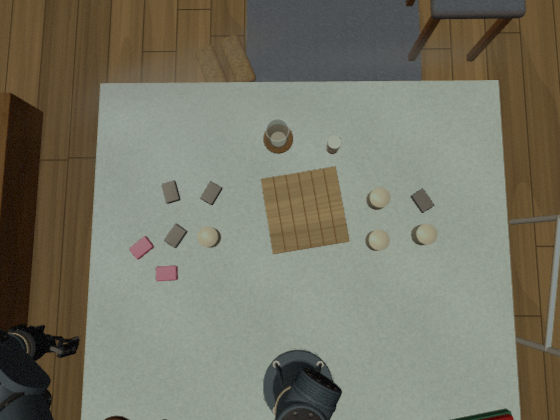

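View pics/s0.png

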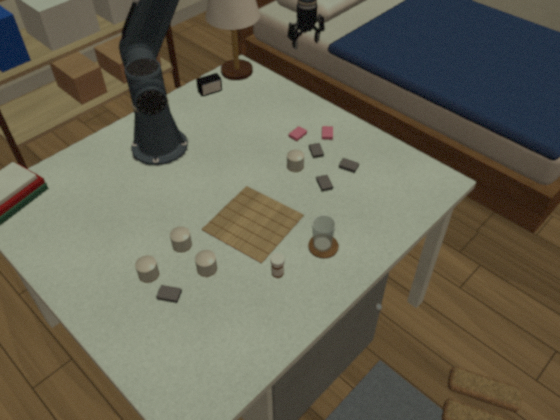

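The top view shows four grey cases at (171,191), (211,192), (175,236) and (422,200). The cups are at (208,236), (379,197), (377,239) and (425,233). The two pink blocks at (141,247) and (166,273) are look-alikes to leave alone. The board is near (305,210), with the tumbler at (278,133) and the pills at (333,145) beyond it.

```bash
cat >> h.py <<'E'
def measure(s,verbose=1):
    W=world(s);P=s['pixels'].astype(int);z=W[...,2];out=[]
    ok=(s['depth']>0)&(W[...,0]>.2)&(W[...,0]<.95)&(abs(W[...,1])<.75)
    m=(ok&(z>.012)&(z<.2)).astype(np.uint8)
    n,l,st,c=cv2.connectedComponentsWithStats(m,connectivity=4)
    for i in range(1,n):
        if st[i,4]<40: continue
        k=l==i;zt=np.percentile(z[k],90);t=k&(z>zt-.006)
        r=cv2.minAreaRect(W[t][:,:2].astype(np.float32)); rgb=P[t].mean(0).round()
        (cx,cy),(w,h),a=r
        if w<h:a+=90
        out.append((c[i],cx,cy,w,h,a,zt,rgb))
        if verbose:print(c[i].round(),'rect c %.4f %.4f'%(cx,cy),'mean',W[t].mean(0).round(4),'wh %.3f %.3f long-axis deg %.1f'%(w,h,a%180),'zt %.4f'%zt,rgb,st[i,4])
    return out
def board(s):
    W=world(s);P=s['pixels'].astype(int)
    m=((W[...,2]<.02)&(W[...,0]>.35)&(abs(W[...,1])<.25)&(P[...,0]-P[...,2]>35)).astype(np.uint8)
    n,l,st,c=cv2.connectedComponentsWithStats(m);i=1+np.argmax(st[1:,4])
    print('board',cv2.minAreaRect(W[l==i][:,:2].astype(np.float32)),W[l==i].mean(0))
E
python3 - <<'E'
from h import *
s=np.load('t0.npz');measure(s);board(s)
W=world(s);print(W[300,200],W[120,200],W[300,400],W[210,305],s['intrinsics'])
print('scene')
s=np.load('s0.npz');measure(s);board(s)
E
```

```text
[277. 132.] rect c 0.7523 0.0636 mean [0.7542 0.0633 0.1079] wh 0.068 0.071 long-axis deg 180.0 zt 0.1084 [134. 138. 126.] 541
[333. 144.] rect c 0.7241 -0.1077 mean [ 0.7251 -0.1079  0.0741] wh 0.041 0.039 long-axis deg 44.2 zt 0.0763 [155. 161. 147.] 206
[170. 191.] rect c 0.5827 0.3994 mean [0.5829 0.3992 0.0214] wh 0.065 0.044 long-axis deg 16.4 zt 0.0240 [109. 105.  94.] 291
[210. 193.] rect c 0.5794 0.2721 mean [0.5788 0.2718 0.0216] wh 0.044 0.063 long-axis deg 148.3 zt 0.0240 [106. 102.  91.] 293
[378. 198.] rect c 0.5599 -0.2436 mean [ 0.5595 -0.2436  0.0603] wh 0.055 0.055 long-axis deg 7.3 zt 0.0629 [154. 152. 128.] 389
[422. 200.] rect c 0.5545 -0.3822 mean [ 0.5542 -0.3823  0.021 ] wh 0.063 0.045 long-axis deg 33.6 zt 0.0233 [93. 90. 80.] 307
[175. 235.] rect c 0.4460 0.3792 mean [0.4459 0.3787 0.0213] wh 0.044 0.063 long-axis deg 146.3 zt 0.0239 [106. 101.  91.] 305
[424. 234.] rect c 0.4493 -0.3773 mean [ 0.4492 -0.3775  0.0602] wh 0.053 0.056 long-axis deg 179.9 zt 0.0624 [154. 152. 129.] 421
[208. 236.] rect c 0.4414 0.2736 mean [0.4411 0.2726 0.0604] wh 0.054 0.057 
[... 1855 characters left out ...]
 zt 0.0611 [145. 139. 118.] 410
[205. 262.] rect c 0.5629 -0.2510 mean [ 0.5632 -0.2511  0.0588] wh 0.060 0.057 long-axis deg 13.0 zt 0.0608 [145. 140. 119.] 445
[277. 264.] rect c 0.7263 -0.1148 mean [ 0.7267 -0.1151  0.0727] wh 0.038 0.044 long-axis deg 135.4 zt 0.0746 [150. 150. 131.] 278
[146. 268.] rect c 0.4538 -0.3867 mean [ 0.452  -0.387   0.0591] wh 0.058 0.057 long-axis deg 11.2 zt 0.0609 [144. 139. 118.] 461
[168. 293.] rect c 0.5578 -0.3888 mean [ 0.557  -0.3895  0.0199] wh 0.064 0.045 long-axis deg 33.1 zt 0.0225 [85. 81. 72.] 298
board ((0.5284104347229004, -0.02459089457988739), (0.24352285265922546, 0.2450074404478073), 9.633706092834473) [ 0.53402786 -0.02840454  0.00721348]
```

```bash
python3 - <<'E'
import cv2
a=cv2.imread('pics/t0.png')[160:300,115:455];cv2.imwrite('pics/c0.png',cv2.resize(a,(800,330),interpolation=cv2.INTER_CUBIC))
E
```

```text
(no output)
```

View pics/c0.png

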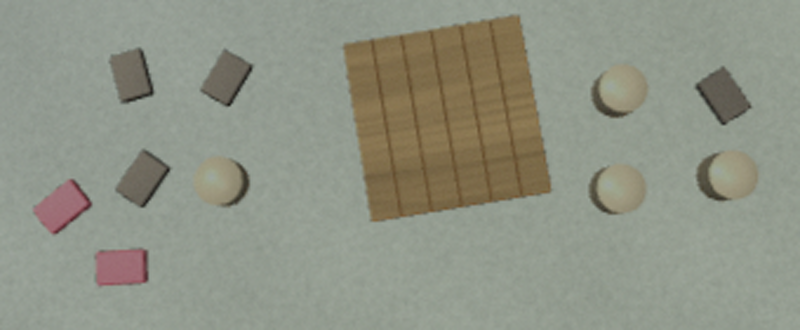

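All four grey cases and four cups are confirmed. The pink blocks are at crop (62,207) and (121,267), so I'm excluding them. The cameras disagree by about 7 mm, so I'll start from their mean.

```bash
cat >> h.py <<'E'
def plan(*targets):
    s=manip.sense();q=s['tool_rot'];p=s['tcp_pos']
    from scipy.spatial.transform import Rotation as R
    M=R.from_quat(q).as_matrix();phi=np.degrees(np.arctan2(M[1,1],M[0,1]))
    print('t %.1f tcp'%s['t'],p.round(4),'phi %.1f gap %.3f grip %.1f'%(phi,s['finger_gap'],s['gripper_force']),'F',s['force'].round(1),'tilt %.3f'%np.degrees(np.arccos(-M[2,2])))
    for x,y,z,f in targets:
        d=M.T@(np.array([x,y,z])-p);df=(f-phi+90)%180-90
        print((x,y,z,f),'travel',(d/.8).round(4),'turn z %.4f'%(-df/180),'rows %.1f %.1f'%(np.linalg.norm(d)/.0417,abs(df)/7.16))
E
python3 -c "
from h import *
plan((.4425,.2685,.14,90),(.4425,.2685,.011,90))"
```

```text
t 0.1 tcp [0.1866 0.5958 0.2304] phi 72.6 gap 1.000 grip 0.0 F [-0.1  0.3 -0.2] tilt 0.113
(0.4425, 0.2685, 0.14, 90) travel [-0.4276 -0.2945  0.1135] turn z -0.0967 rows 10.2 2.4
(0.4425, 0.2685, 0.011, 90) travel [-0.4277 -0.2942  0.2747] turn z -0.0967 rows 11.3 2.4
```

>>> {"api": "apply_moves", "payload": {
  "claw": [1,1,1,1,1],
  "travel": [
    [-0.2,-0.14,0.05],
    [-0.2,-0.14,0.05],
    [-0.2,-0.14,0.05],
    [-0.2,-0.14,0.05],
    [-0.2,-0.14,0.05]
  ],
  "turn": [
    [0,0,-0.0967],
    [0,0,-0.0967],
    [0,0,-0.0967],
    [0,0,-0.0967],
    [0,0,-0.0967]
  ],
  "newtons": 25
}}

```text
t: 0.52
tcp_pos: [0.3067, 0.4393, 0.1905]
tool_rot: [-0.0, 1.0, -0.001, -0.0]
force: [0.1, -0.8, -0.6]
finger_gap: 1.001
gripper_force: 0.0
```

```bash
python3 -c "
from h import *
plan((.4425,.2685,.14,90),(.4425,.2685,.011,90))"
```

```text
t 0.5 tcp [0.3067 0.4393 0.1905] phi 90.0 gap 1.001 grip 0.0 F [ 0.1 -0.8 -0.6] tilt 0.093
(0.4425, 0.2685, 0.14, 90) travel [-0.1698 -0.2135  0.0633] turn z 0.0001 rows 5.4 0.0
(0.4425, 0.2685, 0.011, 90) travel [-0.1699 -0.2133  0.2245] turn z 0.0001 rows 6.8 0.0
```

>>> {"api": "apply_moves", "payload": {
  "claw": [1,1,1,1,1],
  "travel": [
    [-0.15,-0.19,0.0],
    [-0.15,-0.19,0.05],
    [-0.15,-0.19,0.05],
    [-0.15,-0.19,0.05],
    [-0.15,-0.19,0.05]
  ],
  "turn": [
    [0,0,0],
    [0,0,0],
    [0,0,0],
    [0,0,0],
    [0,0,0]
  ]
}}

```text
t: 0.93
tcp_pos: [0.4274, 0.2872, 0.1505]
tool_rot: [0.001, 1.0, -0.0, -0.0]
force: [0.7, 1.2, -0.2]
finger_gap: 1.001
gripper_force: 0.0
```

```bash
python3 -c "
from h import *
plan((.4425,.2685,.09,90),(.4425,.2685,.011,90))
measure(snap('scene','s1'))"
```

```text
t 0.9 tcp [0.4274 0.2872 0.1505] phi 89.9 gap 1.001 grip 0.0 F [ 0.7  1.2 -0.2] tilt 0.044
(0.4425, 0.2685, 0.09, 90) travel [-0.019  -0.0232  0.0756] turn z -0.0004 rows 1.6 0.0
(0.4425, 0.2685, 0.011, 90) travel [-0.019  -0.0232  0.1744] turn z -0.0004 rows 3.4 0.0
[305. 116.] rect c 0.4292 0.3303 mean [0.4299 0.3299 0.1965] wh 0.011 0.021 long-axis deg 180.0 zt 0.1980 [49. 49. 42.] 61
[294. 132.] rect c 0.4317 0.2328 mean [0.4326 0.2323 0.1888] wh 0.018 0.019 long-axis deg 91.9 zt 0.1863 [56. 56. 49.] 185
[327. 132.] rect c 0.4113 0.4780 mean [0.4137 0.4743 0.0212] wh 0.041 0.069 long-axis deg 128.7 zt 0.0237 [149.  95.  98.] 136
[316. 149.] rect c 0.4506 0.3718 mean [0.4506 0.3715 0.0206] wh 0.043 0.071 long-axis deg 144.0 zt 0.0231 [87. 83. 74.] 147
[295. 159.] rect c 0.4438 0.2621 mean [0.4455 0.2637 0.059 ] wh 0.054 0.060 long-axis deg 107.1 zt 0.0609 [146. 142. 120.] 311
[348. 164.] rect c 0.5864 0.3925 mean [0.5863 0.392  0.0208] wh 0.063 0.049 long-axis deg 17.7 zt 0.0235 [86. 82. 73.] 168
[324. 182.] rect c 0.5824 0.2641 mean [0.5829 0.2648 0.0209] wh 0.044 0.064 long-axis deg 148.6 zt 0.0233 [88. 84. 74.] 179
[323. 232.] rect c 0.7534 0.0570 mean [0.7534 0.0584 0.1048] wh 0.071 0.072 long-axis deg 162.8 zt 0.1052 [119. 123. 108.] 701
[180. 238.] rect c 0.4343 -0.2451 mean [ 0.4356 -0.2444  0.058 ] wh 0.058 0.059 long-axis deg 136.4 zt 0.0600 [146. 141. 120.] 406
[205. 262.] rect c 0.5617 -0.2508 mean [ 0.5619 -0.2508  0.0585] wh 0.055 0.063 long-axis deg 166.9 zt 0.0604 [147. 142. 120.] 442
[277. 264.] rect c 0.7260 -0.1153 mean [ 0.7269 -0.1147  0.0727] wh 0.041 0.042 long-axis deg 174.7 zt 0.0742 [153. 153. 134.] 280
[146. 268.] rect c 0.4514 -0.3856 mean [ 0.4531 -0.3846  0.059 ] wh 0.056 0.058 long-axis deg 120.4 zt 0.0611 [147. 142. 121.] 454
[168. 293.] rect c 0.5572 -0.3895 mean [ 0.5572 -0.3888  0.0203] wh 0.063 0.047 long-axis deg 33.9 zt 0.0230 [87. 83. 74.] 296
```

>>> {"api": "apply_moves", "payload": {
  "claw": [1,1,1,1,1],
  "travel": [
    [-0.019,-0.022,0.03],
    [-0.019,-0.022,0.08],
    [-0.019,-0.022,0.13],
    [-0.019,-0.022,0.173],
    [-0.019,-0.022,0.173]
  ],
  "turn": [
    [0,0,0],
    [0,0,0],
    [0,0,0],
    [0,0,0],
    [0,0,0]
  ]
}}

```text
t: 1.4
tcp_pos: [0.4365, 0.2701, 0.0061]
tool_rot: [0.0, 1.0, -0.002, -0.007]
force: [-1.5, -0.8, -1.0]
finger_gap: 0.998
gripper_force: 0.0
```

>>> {"api": "apply_moves", "payload": {
  "claw": [0,0,0,0,0],
  "travel": [
    [0,0,0],
    [0,0,0],
    [0,0,0],
    [0,0,0],
    [0,0,0]
  ],
  "turn": [
    [0,0,0],
    [0,0,0],
    [0,0,0],
    [0,0,0],
    [0,0,0]
  ],
  "newtons": 22
}}

```text
t: 1.82
tcp_pos: [0.4425, 0.2727, 0.0151]
tool_rot: [-0.0, 1.0, 0.001, 0.002]
force: [-0.7, 0.5, -1.6]
finger_gap: 0.72
gripper_force: 24.3
```

```bash
python3 -c "
from h import *
plan((.4611,.025,.1,90))
snap('scene','s2');measure(snap('top','t2'))"
```

```text
t 1.8 tcp [0.4425 0.2727 0.0151] phi 90.0 gap 0.720 grip 24.3 F [-0.7  0.5 -1.6] tilt 0.250
(0.4611, 0.025, 0.1, 90) travel [-0.0236 -0.3095 -0.1065] turn z 0.0001 rows 6.3 0.0
[277. 132.] rect c 0.7523 0.0634 mean [0.7532 0.0637 0.1084] wh 0.070 0.068 long-axis deg 0.0 zt 0.1087 [147. 151. 138.] 540
[333. 144.] rect c 0.7254 -0.1076 mean [ 0.7249 -0.108   0.0738] wh 0.039 0.041 long-axis deg 178.6 zt 0.0760 [168. 175. 160.] 206
[170. 191.] rect c 0.5830 0.3990 mean [0.5826 0.3988 0.0213] wh 0.064 0.044 long-axis deg 16.6 zt 0.0238 [120. 115. 104.] 293
[210. 193.] rect c 0.5791 0.2723 mean [0.5782 0.2727 0.0213] wh 0.044 0.062 long-axis deg 149.8 zt 0.0237 [117. 113. 102.] 290
[378. 198.] rect c 0.5605 -0.2431 mean [ 0.5584 -0.2435  0.0602] wh 0.052 0.056 long-axis deg 134.9 zt 0.0626 [168. 166. 142.] 389
[422. 200.] rect c 0.5550 -0.3825 mean [ 0.5546 -0.3821  0.0212] wh 0.062 0.044 long-axis deg 33.3 zt 0.0236 [104. 100.  90.] 304
[424. 234.] rect c 0.4508 -0.3791 mean [ 0.4492 -0.3776  0.0603] wh 0.056 0.053 long-axis deg 89.7 zt 0.0626 [168. 166. 141.] 427
[219. 236.] rect c 0.4423 0.2223 mean [0.4423 0.2221 0.1269] wh 0.031 0.026 long-axis deg 88.8 zt 0.1280 [63. 62. 57.] 145
[377. 240.] rect c 0.4307 -0.2383 mean [ 0.4324 -0.2371  0.0601] wh 0.056 0.054 long-axis deg 41.9 zt 0.0624 [168. 167. 142.] 390
[140. 242.] rect c 0.4210 0.4934 mean [0.4236 0.4863 0.0219] wh 0.023 0.064 long-axis deg 115.8 zt 0.0244 [166. 124. 129.] 108
```

>>> {"api": "apply_moves", "payload": {
  "claw": [0,0,0,0,0],
  "travel": [
    [0,0,-0.05],
    [0,0,-0.1],
    [-0.007,-0.05,-0.11],
    [-0.012,-0.1,-0.11],
    [-0.018,-0.15,-0.11]
  ],
  "turn": [
    [0,0,0],
    [0,0,0],
    [0,0,0],
    [0,0,0],
    [0,0,0]
  ]
}}

```text
t: 2.33
tcp_pos: [0.4564, 0.1516, 0.1027]
tool_rot: [-0.002, 1.0, 0.0, 0.002]
force: [0.3, -0.4, -2.6]
finger_gap: 0.723
gripper_force: 25.6
```

>>> {"api": "apply_moves", "payload": {
  "claw": [0,0,0,0,0],
  "travel": [
    [0,-0.05,0],
    [-0.005,-0.1,0],
    [-0.005,-0.157,0],
    [-0.005,-0.157,0],
    [-0.005,-0.157,0]
  ],
  "turn": [
    [0,0,0],
    [0,0,0],
    [0,0,0],
    [0,0,0],
    [0,0,0]
  ]
}}

```text
t: 2.75
tcp_pos: [0.4603, 0.0239, 0.1015]
tool_rot: [0.003, 1.0, -0.0, 0.001]
force: [1.1, 0.2, -2.1]
finger_gap: 0.722
gripper_force: 25.6
```

```bash
python3 -c "
from h import *
plan((.4606,.027,.045,90),(.4606,.027,.0245,90))
snap('scene','s3');measure(manip.snapshot('top'))"
```

```text
t 2.8 tcp [0.4603 0.0239 0.1015] phi 89.7 gap 0.722 grip 25.6 F [ 1.1  0.2 -2.1] tilt 0.078
(0.4606, 0.027, 0.045, 90) travel [-0.0003  0.0039  0.0706] turn z -0.0018 rows 1.4 0.0
(0.4606, 0.027, 0.0245, 90) travel [-0.0003  0.0039  0.0962] turn z -0.0018 rows 1.8 0.0
[277. 132.] rect c 0.7518 0.0635 mean [0.7528 0.0633 0.1083] wh 0.068 0.071 long-axis deg 180.0 zt 0.1088 [156. 160. 147.] 544
[333. 144.] rect c 0.7251 -0.1089 mean [ 0.7245 -0.1087  0.0742] wh 0.036 0.041 long-axis deg 179.4 zt 0.0767 [178. 185. 170.] 203
[170. 192.] rect c 0.5825 0.3993 mean [0.5824 0.3984 0.022 ] wh 0.063 0.043 long-axis deg 19.0 zt 0.0244 [130. 125. 112.] 293
[210. 193.] rect c 0.5792 0.2717 mean [0.5787 0.2711 0.0211] wh 0.044 0.063 long-axis deg 149.2 zt 0.0235 [125. 120. 108.] 286
[378. 198.] rect c 0.5599 -0.2424 mean [ 0.5588 -0.2432  0.0598] wh 0.052 0.059 long-axis deg 134.6 zt 0.0623 [177. 175. 150.] 391
[422. 200.] rect c 0.5548 -0.3826 mean [ 0.5554 -0.3825  0.0206] wh 0.063 0.044 long-axis deg 31.4 zt 0.0232 [113. 108.  97.] 304
[175. 235.] rect c 0.4456 0.3794 mean [0.4469 0.3782 0.0216] wh 0.044 0.063 long-axis deg 146.2 zt 0.0244 [126. 121. 109.] 292
[424. 234.] rect c 0.4494 -0.3787 mean [ 0.4492 -0.3772  0.0597] wh 0.056 0.056 long-axis deg 90.4 zt 0.0621 [177. 175. 150.] 424
[377. 240.] rect c 0.4300 -0.2359 mean [ 0.4324 -0.237   0.0604] wh 0.053 0.053 long-axis deg 89.7 zt 0.0627 [178. 176. 151.] 392
[140. 247.] rect c 0.4095 0.4855 mean [0.4091 0.4863 0.0218] wh 0.043 0.065 long-axis deg 132.7 zt 0.0245 [178. 130. 137.] 283
```

View pics/s3.png

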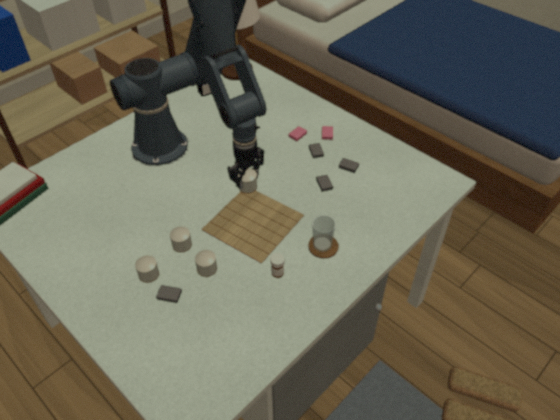

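The cup is held upright at (249,182) over the near-left part of the board. Lowering it.

>>> {"api": "apply_moves", "payload": {
  "claw": [0,0,0,0,0],
  "travel": [
    [0,0.004,0.04],
    [0,0.004,0.075],
    [0,0.004,0.09],
    [0,0.004,0.096],
    [0,0.004,0.096]
  ],
  "turn": [
    [0,0,0],
    [0,0,0],
    [0,0,0],
    [0,0,0],
    [0,0,0]
  ]
}}

```text
t: 3.27
tcp_pos: [0.4587, 0.0316, 0.0235]
tool_rot: [-0.001, 1.0, 0.0, -0.001]
force: [-1.2, 0.7, -2.2]
finger_gap: 0.72
gripper_force: 25.7
```

>>> {"api": "apply_moves", "payload": {
  "claw": [0,0,0],
  "travel": [
    [0,0,0],
    [0,0,0],
    [0,0,0]
  ],
  "turn": [
    [0,0,0],
    [0,0,0],
    [0,0,0]
  ]
}}

```text
t: 3.52
tcp_pos: [0.4603, 0.0301, 0.0248]
tool_rot: [-0.0, 1.0, -0.0, 0.001]
force: [-0.4, -0.0, -1.7]
finger_gap: 0.714
gripper_force: 25.7
```

>>> {"api": "apply_moves", "payload": {
  "claw": [0,0.6,1,1,1],
  "travel": [
    [0,0,0.0015],
    [0,0,0.0015],
    [0,0,0.0015],
    [0,0,0.0015],
    [0,0,0.0015]
  ],
  "turn": [
    [0,0,0],
    [0,0,0],
    [0,0,0],
    [0,0,0],
    [0,0,0]
  ]
}}

```text
t: 3.93
tcp_pos: [0.4598, 0.0295, 0.0231]
tool_rot: [0.0, 1.0, -0.0, 0.0]
force: [-0.1, -0.1, -0.0]
finger_gap: 1.0
gripper_force: 0.0
```

>>> {"api": "apply_moves", "payload": {
  "claw": [1,1,1,1,1],
  "travel": [
    [0,0,-0.03],
    [0,0,-0.08],
    [0,0,-0.13],
    [0,-0.05,-0.14],
    [0.01,-0.1,-0.14]
  ],
  "turn": [
    [0,0,0],
    [0,0,0],
    [0,0,0],
    [0,0,0],
    [0,0,0]
  ]
}}

```text
t: 4.35
tcp_pos: [0.4555, -0.0508, 0.1384]
tool_rot: [-0.003, 1.0, -0.002, 0.005]
force: [1.8, -0.7, -0.4]
finger_gap: 1.0
gripper_force: 0.0
```

```bash
python3 -c "
from h import *
plan((.431,-.237,.14,90))
measure(manip.snapshot('scene'))"
```

```text
t 4.3 tcp [ 0.4555 -0.0508  0.1384] phi 90.3 gap 1.000 grip 0.0 F [ 1.8 -0.7 -0.4] tilt 0.621
(0.431, -0.237, 0.14, 90) travel [ 0.032  -0.2326 -0.0015] turn z 0.0019 rows 4.5 0.0
[297. 133.] rect c 0.3337 0.3970 mean [0.3346 0.3951 0.0202] wh 0.044 0.066 long-axis deg 99.1 zt 0.0231 [152.  96. 100.] 142
[327. 132.] rect c 0.4109 0.4774 mean [0.4138 0.4744 0.0204] wh 0.041 0.067 long-axis deg 131.0 zt 0.0229 [152.  97. 100.] 135
[315. 149.] rect c 0.4490 0.3717 mean [0.4481 0.3725 0.0198] wh 0.044 0.072 long-axis deg 146.3 zt 0.0227 [89. 85. 75.] 144
[348. 164.] rect c 0.5859 0.3918 mean [0.5852 0.393  0.0199] wh 0.063 0.049 long-axis deg 19.8 zt 0.0224 [90. 86. 76.] 168
[239. 171.] rect c 0.4599 -0.0038 mean [ 0.4613 -0.0031  0.1942] wh 0.025 0.015 long-axis deg 56.4 zt 0.1949 [55. 56. 48.] 78
[324. 182.] rect c 0.5826 0.2648 mean [0.5833 0.2639 0.02  ] wh 0.043 0.066 long-axis deg 149.7 zt 0.0226 [89. 85. 75.] 173
[216. 187.] rect c 0.4641 -0.1088 mean [ 0.4658 -0.1056  0.1958] wh 0.028 0.010 long-axis deg 78.6 zt 0.1958 [46. 47. 41.] 63
[249. 196.] rect c 0.4629 0.0255 mean [0.463
[... 159 characters left out ...]
long-axis deg 145.7 zt 0.1053 [121. 125. 110.] 711
[180. 238.] rect c 0.4363 -0.2439 mean [ 0.4361 -0.2448  0.0588] wh 0.055 0.060 long-axis deg 98.6 zt 0.0608 [151. 146. 124.] 414
[205. 262.] rect c 0.5604 -0.2508 mean [ 0.562  -0.2506  0.0587] wh 0.057 0.058 long-axis deg 128.8 zt 0.0608 [151. 146. 124.] 449
[277. 264.] rect c 0.7261 -0.1147 mean [ 0.727  -0.1156  0.0725] wh 0.038 0.044 long-axis deg 133.9 zt 0.0745 [154. 154. 135.] 278
[146. 268.] rect c 0.4532 -0.3838 mean [ 0.4528 -0.3847  0.0584] wh 0.057 0.059 long-axis deg 135.8 zt 0.0605 [150. 145. 123.] 455
[168. 293.] rect c 0.5571 -0.3893 mean [ 0.5576 -0.3897  0.0199] wh 0.064 0.045 long-axis deg 30.5 zt 0.0226 [89. 85. 75.] 300
```

>>> {"api": "apply_moves", "payload": {
  "claw": [1,1,1,1,1],
  "travel": [
    [0.007,-0.05,0],
    [0.014,-0.1,0],
    [0.02,-0.15,0],
    [0.027,-0.2,0],
    [0.03,-0.2325,0]
  ],
  "turn": [
    [0,0,0],
    [0,0,0],
    [0,0,0],
    [0,0,0],
    [0,0,0]
  ]
}}

```text
t: 4.82
tcp_pos: [0.4272, -0.24, 0.1349]
tool_rot: [0.001, 1.0, -0.001, 0.0]
force: [0.5, 0.6, 0.4]
finger_gap: 1.0
gripper_force: 0.0
```

>>> {"api": "apply_moves", "payload": {
  "claw": [1,1,1,1,1],
  "travel": [
    [0,0,0],
    [0,0,0.04],
    [0,0,0.08],
    [0,0,0.08],
    [0,0,0.08]
  ],
  "turn": [
    [0,0,0],
    [0,0,0],
    [0,0,0],
    [0,0,0],
    [0,0,0]
  ]
}}

```text
t: 5.23
tcp_pos: [0.4263, -0.2347, 0.0696]
tool_rot: [0.0, 1.0, 0.002, -0.002]
force: [-0.2, -0.0, -0.4]
finger_gap: 0.999
gripper_force: 0.0
```

```bash
python3 -c "
from h import *
plan((.4315,-.237,.013,90))"
```

```text
t 5.2 tcp [ 0.4263 -0.2347  0.0696] phi 90.0 gap 0.999 grip 0.0 F [-0.2 -0.  -0.4] tilt 0.339
(0.4315, -0.237, 0.013, 90) travel [-0.0069 -0.0032  0.0707] turn z -0.0000 rows 1.4 0.0
```

>>> {"api": "apply_moves", "payload": {
  "claw": [1,1,1,1,1],
  "travel": [
    [-0.007,-0.003,0.02],
    [-0.007,-0.003,0.05],
    [-0.007,-0.003,0.07],
    [-0.007,-0.003,0.07],
    [-0.007,-0.003,0.07]
  ],
  "turn": [
    [0,0,0],
    [0,0,0],
    [0,0,0],
    [0,0,0],
    [0,0,0]
  ]
}}

```text
t: 5.65
tcp_pos: [0.4338, -0.2386, 0.0161]
tool_rot: [-0.0, 1.0, -0.0, 0.0]
force: [-0.7, -0.0, -0.1]
finger_gap: 0.995
gripper_force: 0.0
```

>>> {"api": "apply_moves", "payload": {
  "claw": [0,0,0,0,0],
  "travel": [
    [0,0,0],
    [0,0,0],
    [0,0,0],
    [0,0,0],
    [0,0,0]
  ],
  "turn": [
    [0,0,0],
    [0,0,0],
    [0,0,0],
    [0,0,0],
    [0,0,0]
  ]
}}

```text
t: 6.07
tcp_pos: [0.4343, -0.2394, 0.0167]
tool_rot: [-0.0, 1.0, -0.001, 0.001]
force: [-1.2, 1.1, 7.1]
finger_gap: 0.713
gripper_force: 24.2
```

>>> {"api": "apply_moves", "payload": {
  "claw": [0,0,0,0,0],
  "travel": [
    [0,0,-0.05],
    [0,0,-0.1],
    [-0.02,0.06,-0.11],
    [-0.04,0.11,-0.11],
    [-0.05,0.15,-0.11]
  ],
  "turn": [
    [0,0,0],
    [0,0,0],
    [0,0,0],
    [0,0,0],
    [0,0,0]
  ]
}}

```text
t: 6.48
tcp_pos: [0.4745, -0.121, 0.1049]
tool_rot: [0.002, 1.0, -0.001, 0.002]
force: [0.2, 0.7, -1.7]
finger_gap: 0.713
gripper_force: 25.9
```

```bash
python3 -c "
from h import *
plan((.480,-.0874,.1,90),(.480,-.0874,.0225,90))"
```

```text
t 6.5 tcp [ 0.4745 -0.121   0.1049] phi 89.8 gap 0.713 grip 25.9 F [ 0.2  0.7 -1.7] tilt 0.305
(0.48, -0.0874, 0.1, 90) travel [-0.0067  0.042   0.0061] turn z -0.0010 rows 0.8 0.0
(0.48, -0.0874, 0.0225, 90) travel [-0.0063  0.0423  0.103 ] turn z -0.0010 rows 2.1 0.0
```

>>> {"api": "apply_moves", "payload": {
  "claw": [0,0,0,0,0],
  "travel": [
    [-0.007,0.042,0],
    [-0.007,0.042,0.05],
    [-0.007,0.042,0.085],
    [-0.007,0.042,0.097],
    [-0.007,0.042,0.097]
  ],
  "turn": [
    [0,0,0],
    [0,0,0],
    [0,0,0],
    [0,0,0],
    [0,0,0]
  ]
}}

```text
t: 6.9
tcp_pos: [0.4773, -0.0863, 0.0244]
tool_rot: [-0.0, 1.0, 0.001, -0.001]
force: [0.2, 0.4, -2.1]
finger_gap: 0.714
gripper_force: 27.4
```

>>> {"api": "apply_moves", "payload": {
  "claw": [0,0,0],
  "travel": [
    [0,0,0],
    [0,0,0],
    [0,0,0]
  ],
  "turn": [
    [0,0,0],
    [0,0,0],
    [0,0,0]
  ]
}}

```text
t: 7.15
tcp_pos: [0.4788, -0.0879, 0.0261]
tool_rot: [0.0, 1.0, -0.0, 0.001]
force: [0.0, -0.3, -1.2]
finger_gap: 0.71
gripper_force: 27.4
```

>>> {"api": "apply_moves", "payload": {
  "claw": [0,0.6,1,1,1],
  "travel": [
    [0,0,0.0015],
    [0,0,0.0015],
    [0,0,0.0015],
    [0,0,0.0015],
    [0,0,0.0015]
  ],
  "turn": [
    [0,0,0],
    [0,0,0],
    [0,0,0],
    [0,0,0],
    [0,0,0]
  ]
}}

```text
t: 7.57
tcp_pos: [0.4784, -0.0873, 0.0243]
tool_rot: [0.0, 1.0, -0.0, 0.0]
force: [0.4, -0.1, -0.2]
finger_gap: 0.999
gripper_force: 0.0
```

>>> {"api": "apply_moves", "payload": {
  "claw": [1,1,1,1,1],
  "travel": [
    [0,0,-0.03],
    [0,0,-0.08],
    [0,0,-0.13],
    [-0.03,-0.05,-0.14],
    [-0.05,-0.1,-0.14]
  ],
  "turn": [
    [0,0,0],
    [0,0,0],
    [0,0,0],
    [0,0,0],
    [0,0,0]
  ]
}}

```text
t: 7.98
tcp_pos: [0.5175, -0.1604, 0.1399]
tool_rot: [-0.002, 1.0, -0.001, 0.003]
force: [0.0, -0.6, 0.7]
finger_gap: 0.999
gripper_force: 0.0
```

>>> {"api": "apply_moves", "payload": {
  "claw": [1,1,1,1,1],
  "travel": [
    [-0.03,-0.04,0],
    [-0.05,-0.094,0],
    [-0.05,-0.094,0.04],
    [-0.05,-0.094,0.08],
    [-0.05,-0.094,0.08]
  ],
  "turn": [
    [0,0,0],
    [0,0,0],
    [0,0,0],
    [0,0,0],
    [0,0,0]
  ]
}}

```text
t: 8.4
tcp_pos: [0.5518, -0.2346, 0.0664]
tool_rot: [0.001, 1.0, 0.003, -0.005]
force: [-1.4, 1.3, -0.2]
finger_gap: 0.999
gripper_force: 0.0
```

```bash
python3 -c "
from h import *
plan((.5598,-.2437,.013,90))
measure(snap('scene','s4'))" | grep -v "0.02[0-9]* \["; python3 -c "
import cv2
a=cv2.imread('pics/s4.png')[130:310,130:380];cv2.imwrite('pics/s4c.png',cv2.resize(a,(750,540)))"
```

```text
t 8.4 tcp [ 0.5518 -0.2346  0.0664] phi 89.9 gap 0.999 grip 0.0 F [-1.4  1.3 -0.2] tilt 0.673
(0.5598, -0.2437, 0.013, 90) travel [-0.0107 -0.0117  0.0666] turn z -0.0006 rows 1.3 0.0
[249. 196.] rect c 0.4608 0.0263 mean [0.4633 0.0239 0.0663] wh 0.057 0.055 long-axis deg 68.4 zt 0.0679 [152. 147. 125.] 399
[208. 240.] rect c 0.5664 -0.2389 mean [ 0.56   -0.2511  0.1825] wh 0.140 0.051 long-axis deg 89.2 zt 0.1776 [45. 44. 39.] 1481
[323. 232.] rect c 0.7539 0.0563 mean [0.7532 0.0586 0.1053] wh 0.070 0.071 long-axis deg 151.4 zt 0.1052 [123. 127. 112.] 707
[277. 264.] rect c 0.7263 -0.1148 mean [ 0.7264 -0.1152  0.0726] wh 0.038 0.044 long-axis deg 134.8 zt 0.0743 [157. 157. 137.] 280
[146. 268.] rect c 0.4541 -0.3853 mean [ 0.4536 -0.3842  0.0598] wh 0.055 0.056 long-axis deg 124.7 zt 0.0617 [153. 148. 126.] 460
```

View pics/s4c.png

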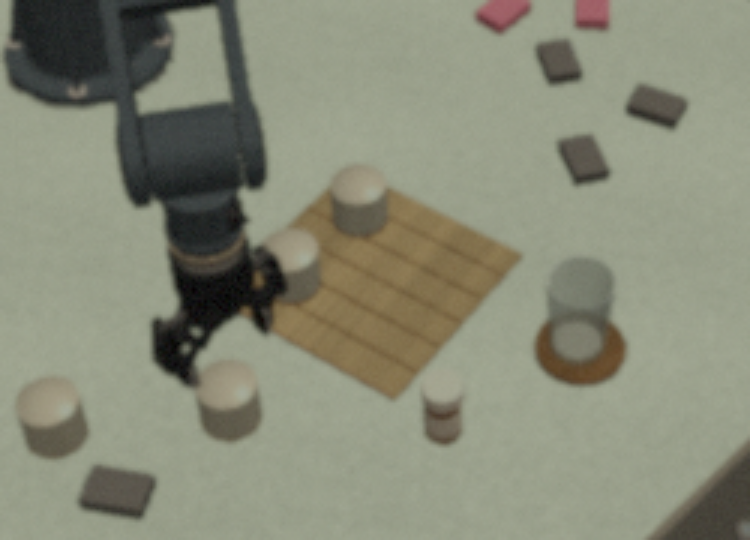

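Two cups stand on the board at (360,200) and (295,265). The gripper is over the third cup at (228,400), and the pose reading lags the command slightly.

>>> {"api": "apply_moves", "payload": {
  "claw": [1,1,1,1,1],
  "travel": [
    [-0.002,-0.001,0.0],
    [-0.002,-0.001,0.03],
    [-0.002,-0.001,0.07],
    [-0.002,-0.001,0.07],
    [-0.002,-0.001,0.07]
  ],
  "turn": [
    [0,0,0],
    [0,0,0],
    [0,0,0],
    [0,0,0],
    [0,0,0]
  ]
}}

```text
t: 8.87
tcp_pos: [0.5571, -0.2361, 0.0166]
tool_rot: [-0.0, 1.0, 0.0, -0.001]
force: [1.0, 0.8, 0.3]
finger_gap: 1.003
gripper_force: 0.0
```

>>> {"api": "apply_moves", "payload": {
  "claw": [0,0,0,0,0],
  "travel": [
    [0,0,0],
    [0,0,0],
    [0,0,0],
    [0,0,0],
    [0,0,0]
  ],
  "turn": [
    [0,0,0],
    [0,0,0],
    [0,0,0],
    [0,0,0],
    [0,0,0]
  ]
}}

```text
t: 9.28
tcp_pos: [0.5594, -0.2383, 0.0191]
tool_rot: [-0.0, 1.0, -0.002, 0.003]
force: [-0.4, -0.9, 6.7]
finger_gap: 0.714
gripper_force: 23.9
```

>>> {"api": "apply_moves", "payload": {
  "claw": [0,0,0,0,0],
  "travel": [
    [0,0,-0.05],
    [0,0,-0.1],
    [-0.01,0.06,-0.11],
    [-0.02,0.11,-0.11],
    [-0.03,0.15,-0.11]
  ],
  "turn": [
    [0,0,0],
    [0,0,0],
    [0,0,0],
    [0,0,0],
    [0,0,0]
  ]
}}

```text
t: 9.7
tcp_pos: [0.5815, -0.1159, 0.1064]
tool_rot: [0.001, 1.0, -0.0, 0.001]
force: [0.5, -0.2, -1.6]
finger_gap: 0.721
gripper_force: 26.1
```

>>> {"api": "apply_moves", "payload": {
  "claw": [0,0,0],
  "travel": [
    [0,0.05,0],
    [0,0.05,0],
    [0,0.05,0]
  ],
  "turn": [
    [0,0,0],
    [0,0,0],
    [0,0,0]
  ]
}}

```text
t: 9.95
tcp_pos: [0.5806, -0.0738, 0.1047]
tool_rot: [-0.002, 1.0, 0.0, -0.0]
force: [0.8, -0.2, -1.7]
finger_gap: 0.716
gripper_force: 26.1
```

```bash
python3 -c "
from h import *
plan((.5944,-.068,.026,90))"
```

```text
t 9.9 tcp [ 0.5806 -0.0738  0.1047] phi 90.3 gap 0.716 grip 26.1 F [ 0.8 -0.2 -1.7] tilt 0.042
(0.5944, -0.068, 0.026, 90) travel [-0.0174  0.0072  0.0984] turn z 0.0015 rows 1.9 0.0
```

>>> {"api": "apply_moves", "payload": {
  "claw": [0,0,0,0,0],
  "travel": [
    [-0.014,0.013,0.02],
    [-0.014,0.013,0.06],
    [-0.014,0.013,0.085],
    [-0.014,0.013,0.097],
    [-0.014,0.013,0.097]
  ],
  "turn": [
    [0,0,0],
    [0,0,0],
    [0,0,0],
    [0,0,0],
    [0,0,0]
  ]
}}

```text
t: 10.37
tcp_pos: [0.592, -0.0674, 0.026]
tool_rot: [0.001, 1.0, 0.0, -0.001]
force: [-0.3, -0.1, -1.5]
finger_gap: 0.715
gripper_force: 27.4
```

>>> {"api": "apply_moves", "payload": {
  "claw": [0,0,0],
  "travel": [
    [0,0,0],
    [0,0,0],
    [0,0,0]
  ],
  "turn": [
    [0,0,0],
    [0,0,0],
    [0,0,0]
  ]
}}

```text
t: 10.62
tcp_pos: [0.5928, -0.0673, 0.027]
tool_rot: [0.001, 1.0, -0.0, 0.001]
force: [0.4, 0.6, -2.3]
finger_gap: 0.715
gripper_force: 27.4
```

>>> {"api": "apply_moves", "payload": {
  "claw": [0,0.6,1,1,1],
  "travel": [
    [0,0,0.001],
    [0,0,0.001],
    [0,0,0.001],
    [0,0,0.001],
    [0,0,0.001]
  ],
  "turn": [
    [0,0,0],
    [0,0,0],
    [0,0,0],
    [0,0,0],
    [0,0,0]
  ]
}}

```text
t: 11.03
tcp_pos: [0.5927, -0.0664, 0.0258]
tool_rot: [-0.0, 1.0, -0.0, 0.0]
force: [0.0, 0.7, 0.2]
finger_gap: 1.003
gripper_force: 0.0
```

>>> {"api": "apply_moves", "payload": {
  "claw": [1,1,1,1,1],
  "travel": [
    [0,0,-0.03],
    [0,0,-0.08],
    [0,0,-0.13],
    [0.02,-0.05,-0.14],
    [0.04,-0.1,-0.14]
  ],
  "turn": [
    [0,0,0],
    [0,0,0],
    [0,0,0],
    [0,0,0],
    [0,0,0]
  ]
}}

```text
t: 11.45
tcp_pos: [0.5648, -0.143, 0.1418]
tool_rot: [-0.003, 1.0, -0.002, 0.004]
force: [0.1, -1.1, -0.2]
finger_gap: 0.999
gripper_force: 0.0
```

>>> {"api": "apply_moves", "payload": {
  "claw": [1,1,1,1,1],
  "travel": [
    [0.02,-0.045,0],
    [0.05,-0.09,0],
    [0.08,-0.13,0],
    [0.1,-0.17,0],
    [0.12,-0.21,0]
  ],
  "turn": [
    [0,0,0],
    [0,0,0],
    [0,0,0],
    [0,0,0],
    [0,0,0]
  ]
}}

```text
t: 11.87
tcp_pos: [0.4643, -0.3124, 0.1378]
tool_rot: [0.0, 1.0, 0.0, -0.0]
force: [1.0, 0.5, 0.3]
finger_gap: 0.998
gripper_force: 0.0
```

>>> {"api": "apply_moves", "payload": {
  "claw": [1,1,1,1,1],
  "travel": [
    [0.019,-0.04,0],
    [0.019,-0.078,0],
    [0.019,-0.078,0.02],
    [0.019,-0.078,0.05],
    [0.019,-0.078,0.05]
  ],
  "turn": [
    [0,0,0],
    [0,0,0],
    [0,0,0],
    [0,0,0],
    [0,0,0]
  ]
}}

```text
t: 12.28
tcp_pos: [0.4483, -0.3722, 0.0942]
tool_rot: [0.001, 1.0, 0.003, -0.002]
force: [-1.1, 1.2, -0.9]
finger_gap: 0.999
gripper_force: 0.0
```

>>> {"api": "apply_moves", "payload": {
  "claw": [1,1],
  "travel": [
    [0,0,0],
    [0,0,0]
  ],
  "turn": [
    [0,0,0],
    [0,0,0]
  ]
}}

```text
t: 12.45
tcp_pos: [0.4508, -0.3734, 0.0981]
tool_rot: [-0.0, 1.0, -0.0, 0.0]
force: [0.4, 0.1, 0.1]
finger_gap: 0.999
gripper_force: 0.0
```

```bash
python3 -c "
from h import *
plan((.4493,-.3775,.014,90))"
```

```text
t 12.4 tcp [ 0.4508 -0.3734  0.0981] phi 90.0 gap 0.999 grip 0.0 F [0.4 0.1 0.1] tilt 0.022
(0.4493, -0.3775, 0.014, 90) travel [ 0.002  -0.0051  0.1052] turn z 0.0002 rows 2.0 0.0
```

>>> {"api": "apply_moves", "payload": {
  "claw": [1,1,1,1,1],
  "travel": [
    [0.002,-0.005,0.03],
    [0.002,-0.005,0.07],
    [0.002,-0.005,0.104],
    [0.002,-0.005,0.104],
    [0.002,-0.005,0.104]
  ],
  "turn": [
    [0,0,0],
    [0,0,0],
    [0,0,0],
    [0,0,0],
    [0,0,0]
  ]
}}

```text
t: 12.87
tcp_pos: [0.449, -0.3769, 0.0145]
tool_rot: [-0.0, 1.0, 0.001, -0.0]
force: [-0.7, -0.8, -0.2]
finger_gap: 1.0
gripper_force: 0.0
```

>>> {"api": "apply_moves", "payload": {
  "claw": [0,0,0,0,0],
  "travel": [
    [0,0,0],
    [0,0,0],
    [0,0,0],
    [0,0,0],
    [0,0,0]
  ],
  "turn": [
    [0,0,0],
    [0,0,0],
    [0,0,0],
    [0,0,0],
    [0,0,0]
  ]
}}

```text
t: 13.28
tcp_pos: [0.4504, -0.3791, 0.0169]
tool_rot: [-0.0, 1.0, -0.002, 0.002]
force: [0.9, -0.3, 6.1]
finger_gap: 0.715
gripper_force: 25.2
```

>>> {"api": "apply_moves", "payload": {
  "claw": [0,0,0,0,0],
  "travel": [
    [0,0,-0.05],
    [0,0,-0.1],
    [-0.02,0.05,-0.12],
    [-0.035,0.1,-0.12],
    [-0.05,0.15,-0.12]
  ],
  "turn": [
    [0,0,0],
    [0,0,0],
    [0,0,0],
    [0,0,0],
    [0,0,0]
  ]
}}

```text
t: 13.7
tcp_pos: [0.489, -0.262, 0.113]
tool_rot: [0.001, 1.0, -0.002, 0.002]
force: [0.7, 0.1, -1.9]
finger_gap: 0.71
gripper_force: 25.4
```

>>> {"api": "apply_moves", "payload": {
  "claw": [0,0,0,0,0],
  "travel": [
    [-0.015,0.05,0],
    [-0.03,0.1,0],
    [-0.045,0.15,0],
    [-0.06,0.2,0],
    [-0.07,0.24,0]
  ],
  "turn": [
    [0,0,0],
    [0,0,0],
    [0,0,0],
    [0,0,0],
    [0,0,0]
  ]
}}

```text
t: 14.12
tcp_pos: [0.5442, -0.0667, 0.1112]
tool_rot: [-0.0, 1.0, 0.0, 0.001]
force: [0.4, -0.3, -1.4]
finger_gap: 0.712
gripper_force: 25.4
```

>>> {"api": "apply_moves", "payload": {
  "claw": [0,0,0,0,0],
  "travel": [
    [-0.015,0.05,0],
    [-0.03,0.1,0],
    [-0.035,0.138,0],
    [-0.035,0.138,0],
    [-0.035,0.138,0]
  ],
  "turn": [
    [0,0,0],
    [0,0,0],
    [0,0,0],
    [0,0,0],
    [0,0,0]
  ]
}}

```text
t: 14.53
tcp_pos: [0.5715, 0.0428, 0.1108]
tool_rot: [-0.002, 1.0, -0.0, 0.0]
force: [-0.3, -0.3, -0.6]
finger_gap: 0.717
gripper_force: 25.4
```

```bash
python3 -c "
from h import *
plan((.575,.0464,.026,90))"
```

```text
t 14.5 tcp [0.5715 0.0428 0.1108] phi 90.2 gap 0.717 grip 25.4 F [-0.3 -0.3 -0.6] tilt 0.025
(0.575, 0.0464, 0.026, 90) travel [-0.0044  0.0045  0.1061] turn z 0.0013 rows 2.0 0.0
```

>>> {"api": "apply_moves", "payload": {
  "claw": [0,0,0,0,0],
  "travel": [
    [-0.004,0.005,0.03],
    [-0.004,0.005,0.07],
    [-0.004,0.005,0.095],
    [-0.004,0.005,0.106],
    [-0.004,0.005,0.106]
  ],
  "turn": [
    [0,0,0],
    [0,0,0],
    [0,0,0],
    [0,0,0],
    [0,0,0]
  ]
}}

```text
t: 14.95
tcp_pos: [0.5739, 0.0434, 0.0249]
tool_rot: [0.001, 1.0, 0.0, -0.001]
force: [-0.3, -0.7, -1.3]
finger_gap: 0.715
gripper_force: 26.5
```

>>> {"api": "apply_moves", "payload": {
  "claw": [0,0,0],
  "travel": [
    [0,0,0.001],
    [0,0,0.001],
    [0,0,0.001]
  ],
  "turn": [
    [0,0,0],
    [0,0,0],
    [0,0,0]
  ]
}}

```text
t: 15.2
tcp_pos: [0.5754, 0.044, 0.0254]
tool_rot: [0.0, 1.0, -0.0, 0.001]
force: [-0.2, 0.2, -1.3]
finger_gap: 0.711
gripper_force: 26.5
```

>>> {"api": "apply_moves", "payload": {
  "claw": [0.6,1,1,1,1],
  "travel": [
    [0,0,0.0005],
    [0,0,0.0005],
    [0,0,0.0005],
    [0,0,0.0005],
    [0,0,0.0005]
  ],
  "turn": [
    [0,0,0],
    [0,0,0],
    [0,0,0],
    [0,0,0],
    [0,0,0]
  ]
}}

```text
t: 15.62
tcp_pos: [0.575, 0.0449, 0.0245]
tool_rot: [-0.0, 1.0, -0.0, 0.0]
force: [-0.4, -0.3, 1.0]
finger_gap: 1.002
gripper_force: 0.0
```

>>> {"api": "apply_moves", "payload": {
  "claw": [1,1,1,1,1],
  "travel": [
    [0,0,-0.03],
    [0,0,-0.08],
    [0,0,-0.13],
    [0,0.05,-0.14],
    [0,0.1,-0.14]
  ],
  "turn": [
    [0,0,0],
    [0,0,0],
    [0,0,0],
    [0,0,0],
    [0,0,0]
  ]
}}

```text
t: 16.03
tcp_pos: [0.5784, 0.1239, 0.1407]
tool_rot: [0.002, 1.0, 0.0, 0.005]
force: [0.0, 0.2, -0.1]
finger_gap: 0.997
gripper_force: 0.0
```

>>> {"api": "apply_moves", "payload": {
  "claw": [1,1,1,1,1],
  "travel": [
    [0,0.045,0],
    [0,0.09,0],
    [0,0.13,0],
    [0,0.17,0],
    [0,0.185,0]
  ],
  "turn": [
    [0,0,0.035],
    [0,0,0.07],
    [0,0,0.11],
    [0,0,0.145],
    [0,0,0.175]
  ]
}}

```text
t: 16.45
tcp_pos: [0.5743, 0.2773, 0.1364]
tool_rot: [0.272, 0.962, 0.001, 0.0]
force: [0.1, -0.5, -0.3]
finger_gap: 0.998
gripper_force: 0.0
```

>>> {"api": "apply_moves", "payload": {
  "claw": [1,1],
  "travel": [
    [0,0,0],
    [0,0,0]
  ],
  "turn": [
    [0,0,0],
    [0,0,0]
  ]
}}

```text
t: 16.62
tcp_pos: [0.5744, 0.2733, 0.1361]
tool_rot: [0.269, 0.963, -0.0, -0.0]
force: [0.1, -0.5, -0.6]
finger_gap: 1.0
gripper_force: 0.0
```

```bash
python3 -c "
from h import *
print('top');measure(snap('top','t5'));print('scene');measure(snap('scene','s5'))
plan((.579,.2717,.1,58.5))"
```

```text
top
[277. 132.] rect c 0.7518 0.0634 mean [0.754  0.0638 0.1083] wh 0.068 0.071 long-axis deg 180.0 zt 0.1085 [153. 157. 144.] 543
[333. 144.] rect c 0.7253 -0.1087 mean [ 0.7245 -0.1077  0.0742] wh 0.040 0.040 long-axis deg 109.7 zt 0.0762 [173. 180. 166.] 202
[319. 187.] rect c 0.5916 -0.0637 mean [ 0.5928 -0.0643  0.068 ] wh 0.056 0.057 long-axis deg 144.9 zt 0.0704 [173. 171. 146.] 386
[216. 186.] rect c 0.6010 0.2602 mean [0.5999 0.2573 0.0214] wh 0.040 0.012 long-axis deg 59.0 zt 0.0242 [114. 110.  99.] 52
[282. 193.] rect c 0.5743 0.0455 mean [0.5742 0.0467 0.0682] wh 0.057 0.055 long-axis deg 68.0 zt 0.0705 [174. 171. 146.] 375
[169. 189.] rect c 0.5926 0.4018 mean [0.5923 0.4024 0.0217] wh 0.033 0.045 long-axis deg 106.2 zt 0.0245 [124. 119. 106.] 137
[422. 200.] rect c 0.5552 -0.3822 mean [ 0.5544 -0.3826  0.0214] wh 0.063 0.044 long-axis deg 32.7 zt 0.0241 [110. 106.  95.] 302
[210. 200.] rect c 0.5472 0.2608 mean [0.5542 0.2708 0.031 ] wh 0.058 0.017 long-axis deg 59.6 zt 0.0242 [108. 104.  94.] 45
[326. 225.] rect c 0.4776 -0.0846 mean [ 0.4767 -0.0858  0.0686] wh 0.058 
[... 1180 characters left out ...]
9.] 428
[323. 232.] rect c 0.7544 0.0577 mean [0.7531 0.0581 0.1058] wh 0.069 0.074 long-axis deg 93.4 zt 0.1055 [119. 123. 108.] 709
[256. 234.] rect c 0.5972 -0.0733 mean [ 0.5959 -0.0728  0.0663] wh 0.058 0.053 long-axis deg 32.7 zt 0.0681 [146. 140. 118.] 445
[277. 264.] rect c 0.7269 -0.1155 mean [ 0.7269 -0.1147  0.0725] wh 0.038 0.042 long-axis deg 133.8 zt 0.0744 [152. 152. 133.] 274
[168. 293.] rect c 0.5572 -0.3890 mean [ 0.5579 -0.3895  0.0204] wh 0.063 0.046 long-axis deg 35.8 zt 0.0229 [87. 83. 73.] 300
t 16.7 tcp [0.5747 0.2717 0.1361] phi 58.6 gap 1.000 grip 0.0 F [-0.5  0.5 -0.2] tilt 0.064
(0.579, 0.2717, 0.1, 58.5) travel [-0.0046  0.0029  0.0452] turn z 0.0004 rows 0.9 0.0
```

>>> {"api": "apply_moves", "payload": {
  "claw": [1,1,1,1,1],
  "travel": [
    [-0.006,0.001,0.04],
    [-0.006,0.001,0.08],
    [-0.006,0.001,0.12],
    [-0.006,0.001,0.155],
    [-0.006,0.001,0.155]
  ],
  "turn": [
    [0,0,0],
    [0,0,0],
    [0,0,0],
    [0,0,0],
    [0,0,0]
  ]
}}

```text
t: 17.13
tcp_pos: [0.5753, 0.2678, 0.0066]
tool_rot: [0.272, 0.962, -0.003, -0.005]
force: [-0.6, 0.2, -0.6]
finger_gap: 1.002
gripper_force: 0.0
```

>>> {"api": "apply_moves", "payload": {
  "claw": [1,1],
  "travel": [
    [0,0,0],
    [0,0,0]
  ],
  "turn": [
    [0,0,0],
    [0,0,0]
  ]
}}

```text
t: 17.3
tcp_pos: [0.5807, 0.2703, 0.0136]
tool_rot: [0.272, 0.962, 0.0, 0.001]
force: [0.8, 0.5, -0.8]
finger_gap: 1.0
gripper_force: 0.0
```

```bash
python3 -c "
from h import *
plan((.5795,.270,.002,58.5))
snap('scene','s6')"; python3 -c "
import cv2
a=cv2.imread('pics/s6.png')[130:230,230:380];cv2.imwrite('pics/s6c.png',cv2.resize(a,(750,500)))"
```

```text
t 17.3 tcp [0.5807 0.2703 0.0136] phi 58.5 gap 1.000 grip 0.0 F [ 0.8  0.5 -0.8] tilt 0.116
(0.5795, 0.27, 0.002, 58.5) travel [ 0.0012 -0.0011  0.0146] turn z -0.0003 rows 0.3 0.0
```

View pics/s6c.png

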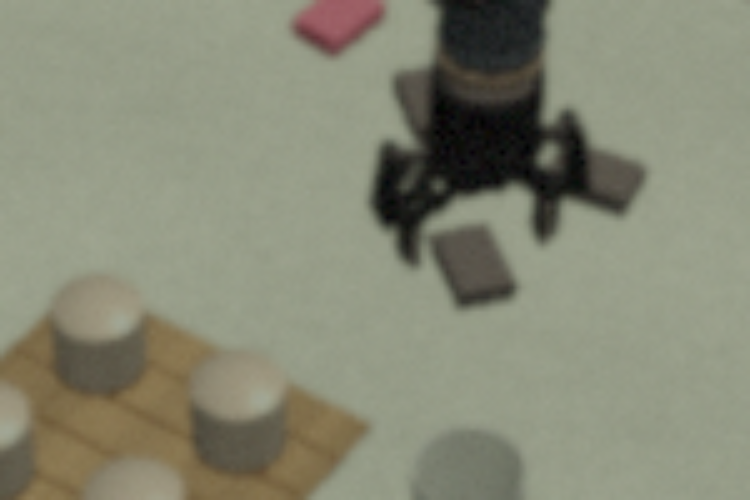

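The fingertips at (412,255) and (543,235) straddle the case at (472,265). Lowering and gripping.

>>> {"api": "apply_moves", "payload": {
  "claw": [1,1,1,1],
  "travel": [
    [0.001,-0.001,0.007],
    [0.001,-0.001,0.0145],
    [0.001,-0.001,0.0145],
    [0.001,-0.001,0.0145]
  ],
  "turn": [
    [0,0,0],
    [0,0,0],
    [0,0,0],
    [0,0,0]
  ]
}}

```text
t: 17.68
tcp_pos: [0.5781, 0.2708, 0.0009]
tool_rot: [0.271, 0.962, -0.0, -0.0]
force: [-0.1, 0.1, -0.3]
finger_gap: 1.001
gripper_force: 0.0
```

>>> {"api": "apply_moves", "payload": {
  "claw": [-0.4,-0.4,-0.4,-0.4,-0.4],
  "travel": [
    [0,0,0],
    [0,0,0],
    [0,0,0],
    [0,0,0],
    [0,0,0]
  ],
  "turn": [
    [0,0,0],
    [0,0,0],
    [0,0,0],
    [0,0,0],
    [0,0,0]
  ]
}}

```text
t: 18.1
tcp_pos: [0.5786, 0.2709, 0.001]
tool_rot: [0.271, 0.962, 0.0, 0.0]
force: [0.0, 0.6, 1.5]
finger_gap: 0.51
gripper_force: 23.0
```

>>> {"api": "apply_moves", "payload": {
  "claw": [-0.4,-0.4,-0.4],
  "travel": [
    [0,0,0],
    [0,0,0],
    [0,0,0]
  ],
  "turn": [
    [0,0,0],
    [0,0,0],
    [0,0,0]
  ]
}}

```text
t: 18.35
tcp_pos: [0.5786, 0.2709, 0.001]
tool_rot: [0.271, 0.962, 0.0, 0.0]
force: [-0.5, -1.2, 3.5]
finger_gap: 0.509
gripper_force: 23.2
```

```bash
python3 -c "
from h import *
plan((.575,.0445,.12,58.5))"
```

```text
t 18.4 tcp [0.5786 0.2709 0.001 ] phi 58.5 gap 0.509 grip 23.2 F [-0.5 -1.2  3.5] tilt 0.038
(0.575, 0.0445, 0.12, 58.5) travel [-0.1441 -0.2435 -0.1488] turn z 0.0000 rows 6.1 0.0
```

>>> {"api": "apply_moves", "payload": {
  "claw": [-0.4,-0.4,-0.4,-0.4,-0.4],
  "travel": [
    [0,0,-0.05],
    [0,0,-0.1],
    [0,0,-0.15],
    [-0.025,-0.04,-0.155],
    [-0.05,-0.085,-0.155]
  ],
  "turn": [
    [0,0,0],
    [0,0,0],
    [0,0,0],
    [0,0,0],
    [0,0,0]
  ]
}}

```text
t: 18.77
tcp_pos: [0.5798, 0.1937, 0.1283]
tool_rot: [0.269, 0.963, 0.002, 0.004]
force: [1.0, -1.2, -1.3]
finger_gap: 0.512
gripper_force: 22.9
```

>>> {"api": "apply_moves", "payload": {
  "claw": [-0.4,-0.4,-0.4,-0.4,-0.4],
  "travel": [
    [-0.025,-0.04,0],
    [-0.05,-0.085,0],
    [-0.075,-0.125,0],
    [-0.094,-0.158,0],
    [-0.094,-0.158,0]
  ],
  "turn": [
    [0,0,0],
    [0,0,0],
    [0,0,0],
    [0,0,0],
    [0,0,0]
  ]
}}

```text
t: 19.18
tcp_pos: [0.5751, 0.0391, 0.1244]
tool_rot: [0.274, 0.962, -0.001, 0.0]
force: [0.1, -0.3, -0.9]
finger_gap: 0.511
gripper_force: 22.8
```

>>> {"api": "apply_moves", "payload": {
  "claw": [-0.4,-0.4],
  "travel": [
    [0,0,0],
    [0,0,0]
  ],
  "turn": [
    [0,0,0],
    [0,0,0]
  ]
}}

```text
t: 19.35
tcp_pos: [0.5746, 0.045, 0.1244]
tool_rot: [0.272, 0.962, 0.0, -0.001]
force: [-0.2, 0.8, -1.3]
finger_gap: 0.509
gripper_force: 22.8
```

```bash
python3 -c "
from h import *
plan((.575,.0445,.08,58.5))"
```

```text
t 19.4 tcp [0.5746 0.045  0.1244] phi 58.5 gap 0.509 grip 22.8 F [-0.2  0.8 -1.3] tilt 0.062
(0.575, 0.0445, 0.08, 58.5) travel [-0.0008 -0.0003  0.0555] turn z -0.0002 rows 1.1 0.0
```

>>> {"api": "apply_moves", "payload": {
  "claw": [-0.4,-0.4,-0.4,-0.4,-0.4],
  "travel": [
    [-0.001,0,0.025],
    [-0.001,0,0.045],
    [-0.001,0,0.055],
    [-0.001,0,0.06],
    [-0.001,0,0.06]
  ],
  "turn": [
    [0,0,0],
    [0,0,0],
    [0,0,0],
    [0,0,0],
    [0,0,0]
  ]
}}

```text
t: 19.77
tcp_pos: [0.5749, 0.0456, 0.0758]
tool_rot: [0.271, 0.963, -0.0, -0.001]
force: [0.0, -0.1, 0.6]
finger_gap: 0.512
gripper_force: 22.8
```

>>> {"api": "apply_moves", "payload": {
  "claw": [-0.4,-0.4,-0.4],
  "travel": [
    [0,0,0],
    [0,0,0],
    [0,0,0]
  ],
  "turn": [
    [0,0,0],
    [0,0,0],
    [0,0,0]
  ]
}}

```text
t: 20.02
tcp_pos: [0.5763, 0.0445, 0.0775]
tool_rot: [0.271, 0.962, 0.0, 0.001]
force: [0.1, 0.8, -1.1]
finger_gap: 0.511
gripper_force: 22.8
```

>>> {"api": "apply_moves", "payload": {
  "claw": [-0.4,-0.4,-0.4,-0.4,-0.4],
  "travel": [
    [0,0,0.003],
    [0,0,0.005],
    [0,0,0.007],
    [0,0,0.007],
    [0,0,0.007]
  ],
  "turn": [
    [0,0,0],
    [0,0,0],
    [0,0,0],
    [0,0,0],
    [0,0,0]
  ]
}}

```text
t: 20.43
tcp_pos: [0.5756, 0.0443, 0.071]
tool_rot: [0.272, 0.962, -0.0, -0.0]
force: [0.3, -0.8, -0.6]
finger_gap: 0.514
gripper_force: 22.9
```

>>> {"api": "apply_moves", "payload": {
  "claw": [-0.4,-0.4,-0.4],
  "travel": [
    [0,0,0.001],
    [0,0,0.001],
    [0,0,0.001]
  ],
  "turn": [
    [0,0,0],
    [0,0,0],
    [0,0,0]
  ]
}}

```text
t: 20.68
tcp_pos: [0.5757, 0.0443, 0.0708]
tool_rot: [0.271, 0.962, -0.0, 0.0]
force: [-0.6, -0.8, 4.1]
finger_gap: 0.51
gripper_force: 23.3
```

>>> {"api": "apply_moves", "payload": {
  "claw": [0.1,0.2,0.4,0.5,0.5],
  "travel": [
    [0,0,0],
    [0,0,0],
    [0,0,0],
    [0,0,0],
    [0,0,0]
  ],
  "turn": [
    [0,0,0],
    [0,0,0],
    [0,0,0],
    [0,0,0],
    [0,0,0]
  ]
}}

```text
t: 21.1
tcp_pos: [0.5756, 0.0444, 0.0701]
tool_rot: [0.271, 0.962, -0.0, -0.0]
force: [-0.2, 0.9, 0.5]
finger_gap: 0.754
gripper_force: 0.0
```

>>> {"api": "apply_moves", "payload": {
  "claw": [0.6,0.6,0.6,0.6,0.6],
  "travel": [
    [0,0,-0.01],
    [0,0,-0.03],
    [0,0,-0.06],
    [0,0,-0.08],
    [0,0,-0.08]
  ],
  "turn": [
    [0,0,0],
    [0,0,0],
    [0,0,0],
    [0,0,0],
    [0,0,0]
  ]
}}

```text
t: 21.52
tcp_pos: [0.5783, 0.0442, 0.1381]
tool_rot: [0.271, 0.962, 0.001, 0.004]
force: [1.0, -0.1, 0.5]
finger_gap: 0.793
gripper_force: 0.0
```

>>> {"api": "apply_moves", "payload": {
  "claw": [0.6,0.6],
  "travel": [
    [0,0,0],
    [0,0,0]
  ],
  "turn": [
    [0,0,0],
    [0,0,0]
  ]
}}

```text
t: 21.68
tcp_pos: [0.5751, 0.0444, 0.1339]
tool_rot: [0.271, 0.962, -0.0, -0.0]
force: [0.3, 0.6, -0.0]
finger_gap: 0.799
gripper_force: 0.0
```

```bash
python3 -c "
from h import *
snap('scene','s7');measure(manip.snapshot('scene'))
plan((.4465,.3765,.14,56.3),(.5830,.3975,.14,106.7))"; python3 -c "
import cv2
a=cv2.imread('pics/s7.png')[130:290,180:380];cv2.imwrite('pics/s7c.png',cv2.resize(a,(700,560)))"
```

```text
[298. 133.] rect c 0.3375 0.3979 mean [0.3356 0.398  0.0208] wh 0.042 0.069 long-axis deg 101.1 zt 0.0235 [152.  95. 100.] 125
[327. 132.] rect c 0.4146 0.4748 mean [0.4133 0.4765 0.0209] wh 0.041 0.072 long-axis deg 126.7 zt 0.0236 [154. 101. 103.] 129
[315. 149.] rect c 0.4478 0.3707 mean [0.449  0.3726 0.0203] wh 0.044 0.068 long-axis deg 143.0 zt 0.0227 [91. 87. 77.] 142
[348. 164.] rect c 0.5860 0.3919 mean [0.586  0.393  0.0203] wh 0.062 0.050 long-axis deg 12.6 zt 0.0227 [89. 86. 76.] 165
[291. 179.] rect c 0.6032 0.0795 mean [0.6046 0.0811 0.1942] wh 0.031 0.028 long-axis deg 70.7 zt 0.1960 [42. 44. 38.] 107
[263. 184.] rect c 0.5575 -0.0007 mean [ 0.5559 -0.0011  0.1936] wh 0.025 0.036 long-axis deg 103.4 zt 0.1957 [44. 45. 40.] 96
[249. 196.] rect c 0.4654 0.0216 mean [0.4638 0.0232 0.0673] wh 0.051 0.064 long-axis deg 118.3 zt 0.0688 [150. 145. 123.] 388
[277. 209.] rect c 0.5804 0.0396 mean [0.5775 0.039  0.0903] wh 0.044 0.069 long-axis deg 152.1 zt 0.0918 [93. 89. 78.] 490
[226. 218.] rect c 0.4783 -0.0934 mean [ 0.4792 -0.0926  0.0669] wh 0.056 0.058 long-axis deg 162.6 zt 0.0685 [151. 145. 123.] 424
[323. 232.] rect c 0.7529 0.0588 mean [0.7539 0.0577 0.1053] wh 0.069 0.076 long-axis deg 113.9 zt 0.1049 [122. 127. 111.] 710
[256. 234.] rect c 0.5946 -0.0723 mean [ 0.5962 -0.0721  0.0665] wh 0.055 0.059 long-axis deg 126.4 zt 0.0681 [150. 145. 123.] 443
[277. 264.] rect c 0.7270 -0.1156 mean [ 0.7269 -0.1149  0.0726] wh 0.038 0.042 long-axis deg 133.9 zt 0.0744 [157. 157. 137.] 273
[168. 293.] rect c 0.5581 -0.3892 mean [ 0.5572 -0.3889  0.0205] wh 0.063 0.045 long-axis deg 30.7 zt 0.0229 [91. 87. 77.] 297
t 21.8 tcp [0.5747 0.0445 0.1332] phi 58.5 gap 0.798 grip 0.0 F [-0.2  0.7 -0.6] tilt 0.147
(0.4465, 0.3765, 0.14, 56.3) travel [ 0.3535  0.2701 -0.008 ] turn z 0.0122 rows 8.5 0.3
(0.583, 0.3975, 0.14, 106.7) travel [ 0.2218  0.3817 -0.0084] turn z -0.2678 rows 8.5 6.7
```

View pics/s7c.png

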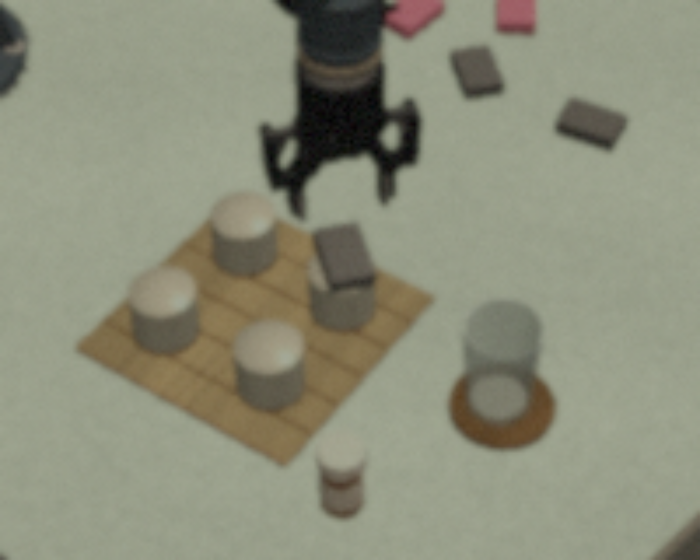

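The case sits centred on its cup at (344,257). Next is the case at crop (477,71), which goes on the near-left cup.

>>> {"api": "apply_moves", "payload": {
  "claw": [1,1,1,1,1],
  "travel": [
    [0.04,0.03,0],
    [0.08,0.06,0],
    [0.12,0.09,0],
    [0.16,0.12,0],
    [0.2,0.15,0]
  ],
  "turn": [
    [0,0,0.012],
    [0,0,0.012],
    [0,0,0.012],
    [0,0,0.012],
    [0,0,0.012]
  ]
}}

```text
t: 22.2
tcp_pos: [0.5004, 0.2315, 0.1331]
tool_rot: [0.29, 0.957, -0.001, -0.001]
force: [1.2, 0.7, -0.4]
finger_gap: 1.0
gripper_force: 0.0
```

>>> {"api": "apply_moves", "payload": {
  "claw": [1,1,1,1,1],
  "travel": [
    [0.04,0.03,0],
    [0.08,0.06,0],
    [0.12,0.09,0],
    [0.147,0.118,0],
    [0.147,0.118,0]
  ],
  "turn": [
    [0,0,0],
    [0,0,0],
    [0,0,0],
    [0,0,0],
    [0,0,0]
  ]
}}

```text
t: 22.62
tcp_pos: [0.4543, 0.3793, 0.1334]
tool_rot: [0.287, 0.958, 0.001, -0.0]
force: [0.5, -0.0, 0.4]
finger_gap: 0.998
gripper_force: 0.0
```

>>> {"api": "apply_moves", "payload": {
  "claw": [1,1,1],
  "travel": [
    [0,0,0.05],
    [0,0,0.05],
    [0,0,0.05]
  ],
  "turn": [
    [0,0,0],
    [0,0,0],
    [0,0,0]
  ]
}}

```text
t: 22.87
tcp_pos: [0.4539, 0.3722, 0.0913]
tool_rot: [0.29, 0.957, -0.003, -0.003]
force: [0.6, -0.1, 0.1]
finger_gap: 1.001
gripper_force: 0.0
```

```bash
python3 -c "
from h import *
plan((.4465,.3768,.001,56.3))"
```

```text
t 22.9 tcp [0.4539 0.3722 0.0913] phi 56.3 gap 1.001 grip 0.0 F [ 0.6 -0.1  0.1] tilt 0.513
(0.4465, 0.3768, 0.001, 56.3) travel [0.0104 0.0006 0.1129] turn z 0.0002 rows 2.2 0.0
```

>>> {"api": "apply_moves", "payload": {
  "claw": [1,1,1,1,1],
  "travel": [
    [0.01,-0.001,0.04],
    [0.01,-0.001,0.08],
    [0.01,-0.001,0.105],
    [0.01,-0.001,0.105],
    [0.01,-0.001,0.105]
  ],
  "turn": [
    [0,0,0],
    [0,0,0],
    [0,0,0],
    [0,0,0],
    [0,0,0]
  ]
}}

```text
t: 23.28
tcp_pos: [0.4497, 0.3771, 0.0109]
tool_rot: [0.29, 0.957, -0.0, -0.0]
force: [0.4, -0.8, -0.6]
finger_gap: 1.001
gripper_force: 0.0
```

>>> {"api": "apply_moves", "payload": {
  "claw": [1,1,1],
  "travel": [
    [0,0,0],
    [0,0,0],
    [0,0,0]
  ],
  "turn": [
    [0,0,0],
    [0,0,0],
    [0,0,0]
  ]
}}

```text
t: 23.53
tcp_pos: [0.4507, 0.3783, 0.0124]
tool_rot: [0.29, 0.957, 0.001, 0.001]
force: [0.4, 0.6, 0.1]
finger_gap: 1.002
gripper_force: 0.0
```

```bash
python3 -c "
from h import *
plan((.4465,.3768,.001,56.3));measure(manip.snapshot('scene'))" | grep -E "^t|^\(|0.02[0-9]* \[ *[0-9][0-9]\."
```

```text
t 23.5 tcp [0.4507 0.3783 0.0124] phi 56.3 gap 1.002 grip 0.0 F [0.4 0.6 0.1] tilt 0.211
(0.4465, 0.3768, 0.001, 56.3) travel [ 0.0033 -0.0045  0.0142] turn z 0.0001 rows 0.3 0.0
[315. 149.] rect c 0.4494 0.3722 mean [0.4495 0.3722 0.0205] wh 0.043 0.066 long-axis deg 145.4 zt 0.0228 [87. 83. 73.] 150
[348. 165.] rect c 0.5875 0.3904 mean [0.587  0.3917 0.0204] wh 0.064 0.047 long-axis deg 19.8 zt 0.0227 [86. 82. 72.] 172
[168. 293.] rect c 0.5577 -0.3882 mean [ 0.5572 -0.3895  0.0206] wh 0.065 0.044 long-axis deg 31.1 zt 0.0231 [87. 83. 73.] 298
```

>>> {"api": "apply_moves", "payload": {
  "claw": [1,1,1,1],
  "travel": [
    [0.003,-0.004,0.007],
    [0.003,-0.004,0.014],
    [0.003,-0.004,0.014],
    [0.003,-0.004,0.014]
  ],
  "turn": [
    [0,0,0],
    [0,0,0],
    [0,0,0],
    [0,0,0]
  ]
}}

```text
t: 23.92
tcp_pos: [0.4449, 0.3762, -0.0015]
tool_rot: [0.289, 0.957, -0.001, -0.001]
force: [-0.5, -0.1, 0.8]
finger_gap: 0.997
gripper_force: 0.0
```

>>> {"api": "apply_moves", "payload": {
  "claw": [-0.4,-0.4,-0.4,-0.4,-0.4],
  "travel": [
    [0,0,0],
    [0,0,0],
    [0,0,0],
    [0,0,0],
    [0,0,0]
  ],
  "turn": [
    [0,0,0],
    [0,0,0],
    [0,0,0],
    [0,0,0],
    [0,0,0]
  ]
}}

```text
t: 24.33
tcp_pos: [0.4457, 0.3766, -0.0007]
tool_rot: [0.289, 0.957, 0.0, 0.0]
force: [-0.5, 0.4, 0.3]
finger_gap: 0.509
gripper_force: 23.0
```

>>> {"api": "apply_moves", "payload": {
  "claw": [-0.4,-0.4,-0.4],
  "travel": [
    [0,0,0],
    [0,0,0],
    [0,0,0]
  ],
  "turn": [
    [0,0,0],
    [0,0,0],
    [0,0,0]
  ]
}}

```text
t: 24.58
tcp_pos: [0.4457, 0.3766, -0.0007]
tool_rot: [0.29, 0.957, 0.0, 0.0]
force: [0.3, 0.5, 1.8]
finger_gap: 0.512
gripper_force: 23.1
```

```bash
python3 -c "
from h import *
plan((.459,.0295,.125,56.3))"
```

```text
t 24.6 tcp [ 0.4457  0.3766 -0.0007] phi 56.3 gap 0.512 grip 23.1 F [0.3 0.5 1.8] tilt 0.036
(0.459, 0.0295, 0.125, 56.3) travel [-0.2543 -0.3519 -0.1573] turn z 0.0002 rows 8.9 0.0
```

>>> {"api": "apply_moves", "payload": {
  "claw": [-0.4,-0.4,-0.4,-0.4,-0.4],
  "travel": [
    [0,0,-0.05],
    [0,0,-0.1],
    [0,0,-0.15],
    [-0.03,-0.04,-0.157],
    [-0.054,-0.077,-0.157]
  ],
  "turn": [
    [0,0,0],
    [0,0,0],
    [0,0,0],
    [0,0,0],
    [0,0,0]
  ]
}}

```text
t: 25.0
tcp_pos: [0.45, 0.3026, 0.1281]
tool_rot: [0.288, 0.958, 0.003, 0.004]
force: [-0.1, -0.6, -1.6]
finger_gap: 0.506
gripper_force: 23.2
```

>>> {"api": "apply_moves", "payload": {
  "claw": [-0.4,-0.4,-0.4,-0.4,-0.4],
  "travel": [
    [-0.03,-0.04,0],
    [-0.06,-0.08,0],
    [-0.09,-0.12,0],
    [-0.115,-0.16,0],
    [-0.14,-0.195,0]
  ],
  "turn": [
    [0,0,0],
    [0,0,0],
    [0,0,0],
    [0,0,0],
    [0,0,0]
  ]
}}

```text
t: 25.42
tcp_pos: [0.453, 0.1074, 0.1246]
tool_rot: [0.29, 0.957, -0.0, -0.001]
force: [0.5, 0.0, -0.3]
finger_gap: 0.512
gripper_force: 23.2
```

>>> {"api": "apply_moves", "payload": {
  "claw": [-0.4,-0.4,-0.4,-0.4,-0.4],
  "travel": [
    [-0.03,-0.04,0],
    [-0.06,-0.08,0],
    [-0.06,-0.08,0],
    [-0.06,-0.08,0],
    [-0.06,-0.08,0]
  ],
  "turn": [
    [0,0,0],
    [0,0,0],
    [0,0,0],
    [0,0,0],
    [0,0,0]
  ]
}}

```text
t: 25.83
tcp_pos: [0.458, 0.0295, 0.1246]
tool_rot: [0.29, 0.957, 0.0, -0.001]
force: [-0.2, -0.6, -0.1]
finger_gap: 0.513
gripper_force: 23.2
```

```bash
python3 -c "
from h import *
plan((.459,.0295,.077,56.3))"
```

```text
t 25.8 tcp [0.458  0.0295 0.1246] phi 56.3 gap 0.513 grip 23.2 F [-0.2 -0.6 -0.1] tilt 0.072
(0.459, 0.0295, 0.077, 56.3) travel [-0.0011  0.0006  0.0595] turn z -0.0002 rows 1.1 0.0
```

>>> {"api": "apply_moves", "payload": {
  "claw": [-0.4,-0.4,-0.4,-0.4,-0.4],
  "travel": [
    [-0.001,0,0.025],
    [-0.001,0,0.045],
    [-0.001,0,0.055],
    [-0.001,0,0.06],
    [-0.001,0,0.06]
  ],
  "turn": [
    [0,0,0],
    [0,0,0],
    [0,0,0],
    [0,0,0],
    [0,0,0]
  ]
}}

```text
t: 26.25
tcp_pos: [0.4584, 0.0303, 0.076]
tool_rot: [0.288, 0.957, -0.0, -0.001]
force: [0.1, 0.3, -0.7]
finger_gap: 0.51
gripper_force: 23.2
```

>>> {"api": "apply_moves", "payload": {
  "claw": [-0.4,-0.4,-0.4],
  "travel": [
    [0,0,0],
    [0,0,0],
    [0,0,0]
  ],
  "turn": [
    [0,0,0],
    [0,0,0],
    [0,0,0]
  ]
}}

```text
t: 26.5
tcp_pos: [0.4597, 0.0292, 0.0773]
tool_rot: [0.289, 0.957, 0.0, 0.001]
force: [-0.6, 1.0, -0.7]
finger_gap: 0.511
gripper_force: 23.2
```

>>> {"api": "apply_moves", "payload": {
  "claw": [-0.4,-0.4,-0.4,-0.4,-0.4],
  "travel": [
    [0,0,0.003],
    [0,0,0.005],
    [0,0,0.007],
    [0,0,0.007],
    [0,0,0.007]
  ],
  "turn": [
    [0,0,0],
    [0,0,0],
    [0,0,0],
    [0,0,0],
    [0,0,0]
  ]
}}

```text
t: 26.92
tcp_pos: [0.4591, 0.029, 0.071]
tool_rot: [0.29, 0.957, -0.0, -0.0]
force: [0.8, -0.8, -0.5]
finger_gap: 0.508
gripper_force: 23.2
```

>>> {"api": "apply_moves", "payload": {
  "claw": [-0.4,-0.4,-0.4,-0.4],
  "travel": [
    [0,0,0.001],
    [0,0,0.002],
    [0,0,0.002],
    [0,0,0.002]
  ],
  "turn": [
    [0,0,0],
    [0,0,0],
    [0,0,0],
    [0,0,0]
  ]
}}

```text
t: 27.25
tcp_pos: [0.4592, 0.029, 0.0695]
tool_rot: [0.29, 0.957, -0.0, -0.0]
force: [0.4, -0.3, -0.5]
finger_gap: 0.511
gripper_force: 23.2
```

>>> {"api": "apply_moves", "payload": {
  "claw": [0.1,0.2,0.4,0.5,0.5],
  "travel": [
    [0,0,0],
    [0,0,0],
    [0,0,0],
    [0,0,0],
    [0,0,0]
  ],
  "turn": [
    [0,0,0],
    [0,0,0],
    [0,0,0],
    [0,0,0],
    [0,0,0]
  ]
}}

```text
t: 27.67
tcp_pos: [0.4593, 0.029, 0.0696]
tool_rot: [0.29, 0.957, 0.0, 0.0]
force: [-0.1, 0.3, 0.9]
finger_gap: 0.75
gripper_force: 0.0
```

>>> {"api": "apply_moves", "payload": {
  "claw": [0.6,0.6,0.6,0.6,0.6],
  "travel": [
    [0,0,-0.01],
    [0,0,-0.03],
    [0,0,-0.06],
    [0,0,-0.08],
    [0,0,-0.08]
  ],
  "turn": [
    [0,0,0],
    [0,0,0],
    [0,0,0],
    [0,0,0],
    [0,0,0]
  ]
}}

```text
t: 28.08
tcp_pos: [0.4613, 0.0288, 0.1366]
tool_rot: [0.289, 0.957, 0.0, 0.003]
force: [0.3, 0.2, -0.3]
finger_gap: 0.806
gripper_force: 0.0
```

```bash
python3 -c "
from h import *
measure(manip.snapshot('scene'))
plan((.5830,.3973,.14,106.7))"
```

```text
[297. 132.] rect c 0.3328 0.3950 mean [0.333  0.3964 0.021 ] wh 0.042 0.067 long-axis deg 96.0 zt 0.0235 [152.  97. 100.] 132
[327. 132.] rect c 0.4122 0.4780 mean [0.4118 0.4789 0.0204] wh 0.042 0.068 long-axis deg 127.8 zt 0.0230 [152.  98. 102.] 133
[261. 164.] rect c 0.4929 0.0614 mean [0.4937 0.064  0.1952] wh 0.031 0.026 long-axis deg 78.0 zt 0.1970 [39. 41. 35.] 87
[348. 164.] rect c 0.5867 0.3913 mean [0.5865 0.3925 0.02  ] wh 0.065 0.044 long-axis deg 21.0 zt 0.0227 [89. 85. 75.] 158
[233. 168.] rect c 0.4362 -0.0141 mean [ 0.4392 -0.0145  0.1962] wh 0.032 0.024 long-axis deg 56.8 zt 0.1979 [43. 44. 39.] 88
[249. 194.] rect c 0.4595 0.0265 mean [0.4624 0.0241 0.0894] wh 0.043 0.070 long-axis deg 145.2 zt 0.0908 [90. 86. 76.] 491
[277. 209.] rect c 0.5786 0.0394 mean [0.5771 0.0401 0.0898] wh 0.046 0.066 long-axis deg 143.9 zt 0.0912 [94. 90. 79.] 505
[226. 218.] rect c 0.4796 -0.0932 mean [ 0.4799 -0.0939  0.0672] wh 0.057 0.059 long-axis deg 123.0 zt 0.0690 [148. 143. 121.] 420
[323. 232.] rect c 0.7530 0.0573 mean [0.7537 0.0586 0.1052] wh 0.069 0.075 long-axis deg 149.0 zt 0.1052 [121. 125. 110.] 710
[256. 234.] rect c 0.5963 -0.0724 mean [ 0.5971 -0.0732  0.0664] wh 0.059 0.058 long-axis deg 88.7 zt 0.0685 [148. 143. 121.] 443
[277. 264.] rect c 0.7260 -0.1136 mean [ 0.7259 -0.1142  0.0724] wh 0.040 0.041 long-axis deg 159.5 zt 0.0741 [157. 157. 138.] 278
[168. 293.] rect c 0.5576 -0.3892 mean [ 0.5571 -0.3889  0.0197] wh 0.065 0.047 long-axis deg 31.2 zt 0.0222 [89. 85. 75.] 301
t 28.1 tcp [0.4605 0.0289 0.1353] phi 56.3 gap 0.804 grip 0.0 F [-0.4  0.1 -0. ] tilt 0.263
(0.583, 0.3973, 0.14, 106.7) travel [ 0.1277  0.4683 -0.0055] turn z -0.2797 rows 9.3 7.0
```

>>> {"api": "apply_moves", "payload": {
  "claw": [1,1,1,1,1],
  "travel": [
    [0.013,0.047,0],
    [0.025,0.094,0],
    [0.038,0.14,0],
    [0.051,0.187,0],
    [0.063,0.233,0]
  ],
  "turn": [
    [0,0,-0.03],
    [0,0,-0.06],
    [0,0,-0.09],
    [0,0,-0.12],
    [0,0,-0.14]
  ]
}}

```text
t: 28.55
tcp_pos: [0.52, 0.2138, 0.1325]
tool_rot: [0.072, 0.997, -0.0, -0.001]
force: [0.7, -0.1, -0.4]
finger_gap: 0.998
gripper_force: 0.0
```

```bash
python3 -c "
from h import *
plan((.5830,.3973,.13,106.7))"
```

```text
t 28.6 tcp [0.52   0.2138 0.1325] phi 81.8 gap 0.998 grip 0.0 F [ 0.7 -0.1 -0.4] tilt 0.126
(0.583, 0.3973, 0.13, 106.7) travel [-0.045   0.2383  0.0029] turn z -0.1385 rows 4.7 3.5
```

>>> {"api": "apply_moves", "payload": {
  "claw": [1,1,1,1,1],
  "travel": [
    [-0.009,0.048,0],
    [-0.018,0.096,0],
    [-0.027,0.143,0],
    [-0.036,0.19,0],
    [-0.045,0.235,0]
  ],
  "turn": [
    [0,0,-0.03],
    [0,0,-0.06],
    [0,0,-0.09],
    [0,0,-0.12],
    [0,0,-0.138]
  ]
}}

```text
t: 28.97
tcp_pos: [0.5832, 0.3946, 0.1319]
tool_rot: [-0.145, 0.989, -0.0, -0.001]
force: [0.9, -0.9, -0.2]
finger_gap: 1.0
gripper_force: 0.0
```

>>> {"api": "apply_moves", "payload": {
  "claw": [1,1,1,1,1],
  "travel": [
    [0,0,0],
    [0,0,0.04],
    [0,0,0.08],
    [0,0,0.08],
    [0,0,0.08]
  ],
  "turn": [
    [0,0,0],
    [0,0,0],
    [0,0,0],
    [0,0,0],
    [0,0,0]
  ]
}}

```text
t: 29.38
tcp_pos: [0.5813, 0.3913, 0.0663]
tool_rot: [-0.142, 0.99, -0.001, -0.004]
force: [-0.4, 0.2, -0.4]
finger_gap: 1.001
gripper_force: 0.0
```

>>> {"api": "apply_moves", "payload": {
  "claw": [1,1],
  "travel": [
    [0,0,0],
    [0,0,0]
  ],
  "turn": [
    [0,0,0],
    [0,0,0]
  ]
}}

```text
t: 29.55
tcp_pos: [0.5853, 0.393, 0.0715]
tool_rot: [-0.142, 0.99, 0.0, 0.002]
force: [1.1, -0.5, -0.5]
finger_gap: 0.998
gripper_force: 0.0
```

```bash
python3 -c "
from h import *
plan((.5830,.3973,.001,106.7));measure(manip.snapshot('scene'))" | grep -E "^t|^\(|0.02[0-9]* \[ *[0-9][0-9]\."
```

```text
t 29.6 tcp [0.5853 0.393  0.0715] phi 106.3 gap 0.998 grip 0.0 F [ 1.1 -0.5 -0.5] tilt 0.199
(0.583, 0.3973, 0.001, 106.7) travel [0.0015 0.0059 0.0882] turn z -0.0020 rows 1.7 0.0
[168. 293.] rect c 0.5572 -0.3892 mean [ 0.5574 -0.3889  0.0199] wh 0.063 0.046 long-axis deg 31.8 zt 0.0224 [87. 83. 73.] 305
```

>>> {"api": "apply_moves", "payload": {
  "claw": [1,1,1,1,1],
  "travel": [
    [0.001,0.005,0.04],
    [0.001,0.005,0.075],
    [0.001,0.005,0.088],
    [0.001,0.005,0.088],
    [0.001,0.005,0.088]
  ],
  "turn": [
    [0,0,-0.002],
    [0,0,-0.002],
    [0,0,-0.002],
    [0,0,-0.002],
    [0,0,-0.002]
  ]
}}

```text
t: 30.02
tcp_pos: [0.5825, 0.3965, -0.0001]
tool_rot: [-0.145, 0.989, 0.0, 0.0]
force: [0.1, -0.6, 0.2]
finger_gap: 1.002
gripper_force: 0.0
```

>>> {"api": "apply_moves", "payload": {
  "claw": [-0.4,-0.4,-0.4,-0.4,-0.4],
  "travel": [
    [0,0,0],
    [0,0,0],
    [0,0,0],
    [0,0,0],
    [0,0,0]
  ],
  "turn": [
    [0,0,0],
    [0,0,0],
    [0,0,0],
    [0,0,0],
    [0,0,0]
  ]
}}

```text
t: 30.43
tcp_pos: [0.583, 0.3969, 0.0008]
tool_rot: [-0.146, 0.989, 0.0, 0.001]
force: [-0.5, -0.7, 5.6]
finger_gap: 0.51
gripper_force: 23.6
```

>>> {"api": "apply_moves", "payload": {
  "claw": [-0.4,-0.4,-0.4],
  "travel": [
    [0,0,0],
    [0,0,0],
    [0,0,0]
  ],
  "turn": [
    [0,0,0],
    [0,0,0],
    [0,0,0]
  ]
}}

```text
t: 30.68
tcp_pos: [0.583, 0.3969, 0.0008]
tool_rot: [-0.146, 0.989, 0.0, 0.001]
force: [-0.6, -0.0, 6.0]
finger_gap: 0.506
gripper_force: 23.7
```

```bash
python3 -c "
from h import *
plan((.593,-.066,.13,106.7))"
```

```text
t 30.7 tcp [0.583  0.3969 0.0008] phi 106.7 gap 0.506 grip 23.7 F [-0.6 -0.   6. ] tilt 0.154
(0.593, -0.066, 0.13, 106.7) travel [ 0.1542 -0.5576 -0.1622] turn z 0.0002 rows 11.5 0.0
```

>>> {"api": "apply_moves", "payload": {
  "claw": [-0.4,-0.4,-0.4,-0.4,-0.4],
  "travel": [
    [0,0,-0.05],
    [0,0,-0.1],
    [0,0,-0.15],
    [0.01,-0.05,-0.17],
    [0.025,-0.1,-0.17]
  ],
  "turn": [
    [0,0,0],
    [0,0,0],
    [0,0,0],
    [0,0,0],
    [0,0,0]
  ]
}}

```text
t: 31.1
tcp_pos: [0.5896, 0.319, 0.1409]
tool_rot: [-0.148, 0.989, 0.001, 0.007]
force: [1.4, -1.7, -1.3]
finger_gap: 0.509
gripper_force: 23.1
```

>>> {"api": "apply_moves", "payload": {
  "claw": [-0.4,-0.4,-0.4,-0.4,-0.4],
  "travel": [
    [0.013,-0.048,0],
    [0.027,-0.096,0],
    [0.04,-0.143,0],
    [0.053,-0.19,0],
    [0.066,-0.235,0]
  ],
  "turn": [
    [0,0,0],
    [0,0,0],
    [0,0,0],
    [0,0,0],
    [0,0,0]
  ]
}}

```text
t: 31.52
tcp_pos: [0.5889, 0.1189, 0.135]
tool_rot: [-0.146, 0.989, -0.0, -0.0]
force: [0.7, -0.8, -0.6]
finger_gap: 0.512
gripper_force: 23.1
```

>>> {"api": "apply_moves", "payload": {
  "claw": [-0.4,-0.4,-0.4,-0.4,-0.4],
  "travel": [
    [0.013,-0.048,0],
    [0.027,-0.096,0],
    [0.04,-0.143,0],
    [0.053,-0.19,0],
    [0.063,-0.223,0]
  ],
  "turn": [
    [0,0,0],
    [0,0,0],
    [0,0,0],
    [0,0,0],
    [0,0,0]
  ]
}}

```text
t: 31.93
tcp_pos: [0.5925, -0.068, 0.1351]
tool_rot: [-0.145, 0.989, -0.001, 0.0]
force: [0.8, 0.3, -0.1]
finger_gap: 0.511
gripper_force: 23.1
```

>>> {"api": "apply_moves", "payload": {
  "claw": [-0.4,-0.4,-0.4],
  "travel": [
    [0,0,0],
    [0,0,0],
    [0,0,0]
  ],
  "turn": [
    [0,0,0],
    [0,0,0],
    [0,0,0]
  ]
}}

```text
t: 32.18
tcp_pos: [0.592, -0.0641, 0.1348]
tool_rot: [-0.145, 0.989, 0.0, -0.0]
force: [0.6, 0.2, -0.7]
finger_gap: 0.506
gripper_force: 23.1
```

```bash
python3 -c "
from h import *
plan((.593,-.066,.078,106.7));snap('scene','s8')"; python3 -c "
import cv2
a=cv2.imread('pics/s8.png')[130:290,180:380];cv2.imwrite('pics/s8c.png',cv2.resize(a,(700,560)))"
```

```text
t 32.2 tcp [ 0.592  -0.0641  0.1348] phi 106.7 gap 0.506 grip 23.1 F [ 0.6  0.2 -0.7] tilt 0.079
(0.593, -0.066, 0.078, 106.7) travel [-0.0006 -0.0028  0.071 ] turn z 0.0000 rows 1.4 0.0
```

View pics/s8c.png

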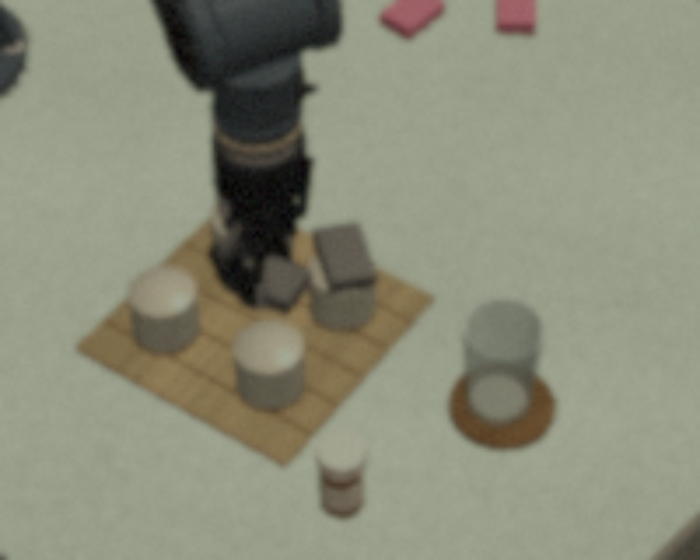

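The held case shows at (282,282), partly hidden by the fingers. I'll check from the depth that it's level before placing it.

```bash
python3 -c "
from h import *
import h
s=np.load('s8.npz');W=world(s)[195:222,245:275];P=s['pixels'].astype(int)[195:222,245:275]
g=P.sum(-1)
for r in range(0,27,2): print(195+r,' '.join('%4d/%3d'%(W[r,c,2]*1000,g[r,c]) for c in range(0,30,2)))
"; python3 -c "
import cv2
a=cv2.imread('pics/s8.png')[185:245,225:305];cv2.imwrite('pics/s8d.png',cv2.resize(a,(800,600),interpolation=cv2.INTER_CUBIC))"
```

```text
195  240/175  244/168  243/105  244/ 86  233/ 68  229/ 54  227/ 54  177/ 67  195/ 62  185/ 85    2/333   -1/425   -6/377   98/326   91/308
197  235/213  240/170  238/ 63  233/ 56  233/ 51  228/ 38  217/ 69  175/ 48  172/108  177/173   12/313   10/349   84/262   94/238   92/261
199  240/184  235/132  205/ 96  218/ 70  216/ 67  215/ 57  214/ 46  164/ 36  168/104    6/250    2/334    0/340   80/261   87/218   93/264
201  238/155  231/110  207/ 93  203/ 61  204/ 76  216/ 57  157/ 63  162/ 36  167/ 74  156/244    8/340    5/346    6/285   92/187   89/261
203  236/110  237/ 60  228/108  204/124  209/ 60  203/ 91  153/184  151/169  157/126  152/229    6/327    0/329   63/336   85/215   87/236
205  229/ 62  230/ 29  218/126  152/188  200/ 81  154/173  151/256  151/250  155/245  151/232    9/266    6/303   65/363   79/293   84/211
207  219/ 74  222/ 59  210/ 61  189/102  191/ 65  153/190  156/254  154/253  150/259  152/252  150/249  156/265   64/354   66/343   83/189
209  206/ 67  209/ 47  205/ 48  184/ 74  186/ 67  154/205  149/255  150/264  154/258  152/253  156/260  151/217   65/325   61/381   84/228
211  187/ 93  191/ 80  195/ 23  190/ 46  178/138  159/222  156/247  155/260  154/252  154/255  156/219  143/180   60/264   62/371   80/290
213  142/238  142/135  188/ 43  166/ 10  164/164  152/207  149/237  155/251  152/260  153/239  145/173    9/243   51/219   60/266   61/254
215    9/330   11/263  154/100  158/ 59  151/164  142/166  150/167  151/207  154/231  151/195    3/228    9/303   39/231   45/225   52/247
217   10/299    7/301  148/249  151/168  141/192  139/195  145/163  144/137  146/139  141/211    7/301    9/283   30/219   44/223   43/241
219    4/341   10/316    7/299    7/295    7/300    3/314    6/305  136/264  137/222    5/314    5/340    7/323   17/227   28/238   35/240
221   10/343    4/343    7/332   10/318   10/317    6/356    8/355    3/361    3/341   12/346    6/343    6/332   13/258   13/229   25/248
```

View pics/s8d.png

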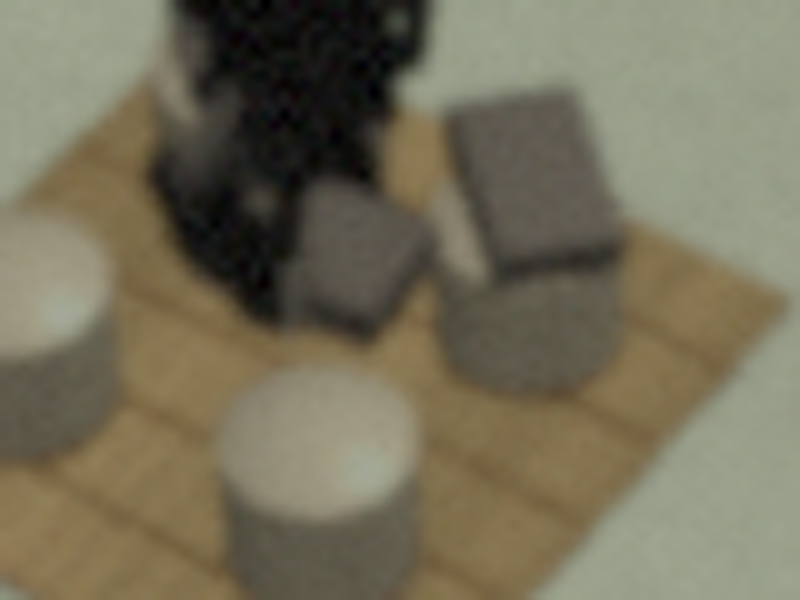

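The top face is level at about 153 mm. Lowering it onto the far-right cup.

>>> {"api": "apply_moves", "payload": {
  "claw": [-0.4,-0.4,-0.4,-0.4,-0.4],
  "travel": [
    [0,-0.003,0.03],
    [0,-0.003,0.055],
    [0,-0.003,0.067],
    [0,-0.003,0.072],
    [0,-0.003,0.072]
  ],
  "turn": [
    [0,0,0],
    [0,0,0],
    [0,0,0],
    [0,0,0],
    [0,0,0]
  ]
}}

```text
t: 32.65
tcp_pos: [0.5926, -0.0654, 0.0765]
tool_rot: [-0.146, 0.989, 0.001, -0.001]
force: [-0.0, -1.2, 0.2]
finger_gap: 0.513
gripper_force: 23.1
```

>>> {"api": "apply_moves", "payload": {
  "claw": [-0.4,-0.4,-0.4],
  "travel": [
    [0,0,0],
    [0,0,0],
    [0,0,0]
  ],
  "turn": [
    [0,0,0],
    [0,0,0],
    [0,0,0]
  ]
}}

```text
t: 32.9
tcp_pos: [0.594, -0.0668, 0.0786]
tool_rot: [-0.146, 0.989, -0.0, 0.001]
force: [0.1, -0.0, -0.5]
finger_gap: 0.513
gripper_force: 23.1
```

>>> {"api": "apply_moves", "payload": {
  "claw": [-0.4,-0.4,-0.4,-0.4,-0.4],
  "travel": [
    [0,0,0.003],
    [0,0,0.005],
    [0,0,0.007],
    [0,0,0.007],
    [0,0,0.007]
  ],
  "turn": [
    [0,0,0],
    [0,0,0],
    [0,0,0],
    [0,0,0],
    [0,0,0]
  ]
}}

```text
t: 33.32
tcp_pos: [0.5931, -0.0668, 0.0718]
tool_rot: [-0.146, 0.989, 0.0, -0.0]
force: [0.6, 0.7, -0.6]
finger_gap: 0.509
gripper_force: 23.1
```

>>> {"api": "apply_moves", "payload": {
  "claw": [-0.4,-0.4,-0.4,-0.4],
  "travel": [
    [0,0,0.001],
    [0,0,0.001],
    [0,0,0.001],
    [0,0,0.001]
  ],
  "turn": [
    [0,0,0],
    [0,0,0],
    [0,0,0],
    [0,0,0]
  ]
}}

```text
t: 33.65
tcp_pos: [0.5932, -0.0668, 0.0711]
tool_rot: [-0.146, 0.989, -0.0, 0.0]
force: [0.1, 0.2, -0.6]
finger_gap: 0.51
gripper_force: 23.1
```

>>> {"api": "apply_moves", "payload": {
  "claw": [0.1,0.2,0.4,0.5,0.5],
  "travel": [
    [0,0,0],
    [0,0,0],
    [0,0,0],
    [0,0,0],
    [0,0,0]
  ],
  "turn": [
    [0,0,0],
    [0,0,0],
    [0,0,0],
    [0,0,0],
    [0,0,0]
  ]
}}

```text
t: 34.07
tcp_pos: [0.5933, -0.0668, 0.0712]
tool_rot: [-0.146, 0.989, -0.0, 0.0]
force: [-0.5, -0.4, -0.2]
finger_gap: 0.75
gripper_force: 0.0
```

>>> {"api": "apply_moves", "payload": {
  "claw": [0.5,0.5,0.5,0.5,0.5],
  "travel": [
    [0,0,-0.01],
    [0,0,-0.03],
    [0,0,-0.06],
    [0,0,-0.08],
    [0,0,-0.08]
  ],
  "turn": [
    [0,0,0],
    [0,0,0],
    [0,0,0],
    [0,0,0],
    [0,0,0]
  ]
}}

```text
t: 34.48
tcp_pos: [0.5959, -0.0675, 0.1392]
tool_rot: [-0.146, 0.989, -0.002, 0.004]
force: [0.6, -0.6, 1.1]
finger_gap: 0.748
gripper_force: 0.0
```

```bash
python3 -c "
from h import *
measure(manip.snapshot('scene'));print('top');measure(manip.snapshot('top'))
plan((.555,-.384,.14,123))"
```

```text
[297. 133.] rect c 0.3342 0.3958 mean [0.334  0.3984 0.0208] wh 0.045 0.066 long-axis deg 94.6 zt 0.0234 [153.  97. 101.] 137
[327. 132.] rect c 0.4126 0.4756 mean [0.4107 0.476  0.0206] wh 0.042 0.071 long-axis deg 131.0 zt 0.0236 [152. 100. 102.] 137
[242. 192.] rect c 0.4579 0.0048 mean [0.4598 0.0025 0.0885] wh 0.007 0.039 long-axis deg 147.5 zt 0.0894 [86. 84. 72.] 49
[260. 199.] rect c 0.6015 -0.0609 mean [ 0.5939 -0.0391  0.1894] wh 0.017 0.070 long-axis deg 112.8 zt 0.1880 [36. 34. 30.] 99
[277. 209.] rect c 0.5817 0.0384 mean [0.5764 0.04   0.0899] wh 0.044 0.070 long-axis deg 149.5 zt 0.0915 [94. 90. 79.] 504
[226. 218.] rect c 0.4796 -0.0922 mean [ 0.4805 -0.0922  0.0663] wh 0.061 0.058 long-axis deg 73.6 zt 0.0680 [150. 145. 123.] 422
[255. 229.] rect c 0.6112 -0.1158 mean [ 0.6151 -0.1129  0.18  ] wh 0.024 0.036 long-axis deg 101.0 zt 0.1589 [49. 44. 35.] 637
[323. 232.] rect c 0.7525 0.0573 mean [0.7532 0.0587 0.1052] wh 0.073 0.071 long-axis deg 85.4 zt 0.1051 [122. 127. 112.] 707
[277. 264.] rect c 0.7259 -0.1144 mean [ 0.7264 -0.1154  0.0726] wh 0.038 0.041 long-axis
[... 291 characters left out ...]
.] 540
[282. 191.] rect c 0.5766 0.0467 mean [0.5717 0.0482 0.0919] wh 0.044 0.061 long-axis deg 150.3 zt 0.0942 [113. 108.  96.] 402
[422. 200.] rect c 0.5547 -0.3822 mean [ 0.5547 -0.3822  0.0211] wh 0.063 0.045 long-axis deg 31.9 zt 0.0237 [115. 111. 100.] 304
[141. 247.] rect c 0.4092 0.4848 mean [0.4083 0.4841 0.0213] wh 0.044 0.063 long-axis deg 131.1 zt 0.0239 [180. 130. 138.] 307
[166. 273.] rect c 0.3307 0.4026 mean [0.3303 0.4029 0.0213] wh 0.043 0.062 long-axis deg 92.7 zt 0.0237 [182. 128. 137.] 300
t 34.6 tcp [ 0.5936 -0.0669  0.136 ] phi 106.7 gap 0.750 grip 0.0 F [-0.2  0.2  0.3] tilt 0.107
(0.555, -0.384, 0.14, 123) travel [ 0.1604 -0.3657 -0.0049] turn z -0.0903 rows 7.7 2.3
```

>>> {"api": "apply_moves", "payload": {
  "claw": [0.6,1,1,1,1],
  "travel": [
    [0.02,-0.045,0],
    [0.04,-0.09,0],
    [0.058,-0.135,0],
    [0.08,-0.18,0],
    [0.098,-0.225,0]
  ],
  "turn": [
    [0,0,-0.02],
    [0,0,-0.04],
    [0,0,-0.06],
    [0,0,-0.08],
    [0,0,-0.088]
  ]
}}

```text
t: 35.0
tcp_pos: [0.5683, -0.2627, 0.1334]
tool_rot: [-0.282, 0.959, 0.001, -0.001]
force: [1.3, -0.2, -0.0]
finger_gap: 1.0
gripper_force: 0.0
```

```bash
python3 -c "
from h import *
print(manip.sense()['q'][5])
plan((.555,-.384,.13,122.5))"
```

```text
-2.7532948214239465
t 35.0 tcp [ 0.5683 -0.2627  0.1334] phi 122.7 gap 1.000 grip 0.0 F [ 1.3 -0.2 -0. ] tilt 0.216
(0.555, -0.384, 0.13, 122.5) travel [ 0.096  -0.1186  0.004 ] turn z 0.0013 rows 2.9 0.0
```

The last joint would run out of range at that yaw, so I'm turning the tool half round (the same grasp) before going on.

>>> {"api": "apply_moves", "payload": {
  "claw": [1,1,1,1,1],
  "travel": [
    [0,0,0],
    [0,0,0],
    [0,0,0],
    [0,0,0],
    [0,0,0]
  ],
  "turn": [
    [0,0,0.04],
    [0,0,0.08],
    [0,0,0.12],
    [0,0,0.16],
    [0,0,0.19]
  ]
}}

```text
t: 35.42
tcp_pos: [0.5688, -0.2614, 0.1333]
tool_rot: [0.017, 1.0, 0.001, -0.001]
force: [-0.3, 0.0, 0.9]
finger_gap: 1.004
gripper_force: 0.0
```

>>> {"api": "apply_moves", "payload": {
  "claw": [1,1,1,1,1],
  "travel": [
    [0,0,0],
    [0,0,0],
    [0,0,0],
    [0,0,0],
    [0,0,0]
  ],
  "turn": [
    [0,0,0.04],
    [0,0,0.08],
    [0,0,0.12],
    [0,0,0.16],
    [0,0,0.19]
  ]
}}

```text
t: 35.83
tcp_pos: [0.569, -0.2611, 0.1333]
tool_rot: [0.31, 0.951, 0.0, -0.002]
force: [-0.3, 0.5, 0.1]
finger_gap: 1.001
gripper_force: 0.0
```

>>> {"api": "apply_moves", "payload": {
  "claw": [1,1,1,1,1],
  "travel": [
    [0,0,0],
    [0,0,0],
    [0,0,0],
    [0,0,0],
    [0,0,0]
  ],
  "turn": [
    [0,0,0.04],
    [0,0,0.08],
    [0,0,0.12],
    [0,0,0.16],
    [0,0,0.19]
  ]
}}

```text
t: 36.25
tcp_pos: [0.569, -0.2611, 0.1333]
tool_rot: [0.576, 0.817, -0.0, -0.002]
force: [-0.2, 0.2, 0.2]
finger_gap: 1.001
gripper_force: 0.0
```

>>> {"api": "apply_moves", "payload": {
  "claw": [1,1,1,1,1],
  "travel": [
    [0,0,0],
    [0,0,0],
    [0,0,0],
    [0,0,0],
    [0,0,0]
  ],
  "turn": [
    [0,0,0.04],
    [0,0,0.08],
    [0,0,0.12],
    [0,0,0.16],
    [0,0,0.19]
  ]
}}

```text
t: 36.67
tcp_pos: [0.569, -0.2611, 0.1333]
tool_rot: [0.791, 0.612, -0.001, -0.002]
force: [0.3, -0.3, -0.2]
finger_gap: 1.004
gripper_force: 0.0
```

>>> {"api": "apply_moves", "payload": {
  "claw": [1,1,1,1,1],
  "travel": [
    [0,0,0],
    [0,0,0],
    [0,0,0],
    [0,0,0],
    [0,0,0]
  ],
  "turn": [
    [0,0,0.04],
    [0,0,0.08],
    [0,0,0.12],
    [0,0,0.16],
    [0,0,0.19]
  ]
}}

```text
t: 37.08
tcp_pos: [0.569, -0.2611, 0.1333]
tool_rot: [0.936, 0.352, -0.001, -0.001]
force: [-1.0, -0.1, 0.1]
finger_gap: 1.004
gripper_force: 0.0
```

```bash
python3 -c "
from h import *
print(manip.sense()['q'][5]);measure(manip.snapshot('scene'));print('top');measure(manip.snapshot('top'))
plan((.555,-.384,.13,122.5))"
```

```text
0.2424719014468803
[297. 132.] rect c 0.3358 0.3966 mean [0.3371 0.3939 0.0215] wh 0.044 0.065 long-axis deg 93.1 zt 0.0243 [152.  95.  99.] 134
[327. 131.] rect c 0.4135 0.4744 mean [0.4131 0.4773 0.0208] wh 0.042 0.075 long-axis deg 130.0 zt 0.0234 [154. 100. 103.] 129
[249. 194.] rect c 0.4615 0.0247 mean [0.4614 0.0255 0.0891] wh 0.043 0.069 long-axis deg 146.5 zt 0.0907 [92. 87. 77.] 480
[277. 209.] rect c 0.5808 0.0385 mean [0.5765 0.0401 0.0896] wh 0.044 0.066 long-axis deg 149.1 zt 0.0909 [94. 90. 79.] 500
[226. 218.] rect c 0.4791 -0.0923 mean [ 0.4806 -0.0941  0.0667] wh 0.057 0.055 long-axis deg 79.1 zt 0.0684 [151. 146. 124.] 429
[323. 232.] rect c 0.7537 0.0558 mean [0.7532 0.0583 0.105 ] wh 0.071 0.072 long-axis deg 175.5 zt 0.1049 [122. 127. 111.] 708
[256. 231.] rect c 0.5964 -0.0709 mean [ 0.5968 -0.071   0.089 ] wh 0.064 0.047 long-axis deg 15.4 zt 0.0908 [88. 82. 72.] 565
[196. 252.] rect c 0.6163 -0.3032 mean [ 0.6161 -0.3091  0.197 ] wh 0.021 0.041 long-axis deg 99.4 zt 0.1985 [48. 49. 42.] 68
[277. 264.] rect c 0.7268 -0.1152 mean [ 0.7262 -0.1146  0.0723] wh 0.
[... 571 characters left out ...]
100.] 115
[283. 191.] rect c 0.5778 0.0460 mean [0.5716 0.0477 0.0922] wh 0.043 0.063 long-axis deg 149.7 zt 0.0945 [115. 110.  98.] 438
[279. 228.] rect c 0.4599 0.0550 mean [0.4535 0.0565 0.0902] wh 0.010 0.041 long-axis deg 163.2 zt 0.0915 [123. 118. 103.] 54
[141. 247.] rect c 0.4088 0.4844 mean [0.4089 0.4843 0.0215] wh 0.043 0.063 long-axis deg 127.6 zt 0.0241 [183. 134. 141.] 308
[166. 273.] rect c 0.3305 0.4023 mean [0.3308 0.4021 0.0213] wh 0.042 0.063 long-axis deg 90.3 zt 0.0238 [183. 129. 138.] 305
t 37.2 tcp [ 0.5691 -0.2611  0.1335] phi -48.4 gap 0.997 grip 0.0 F [ 0.4  0.4 -1. ] tilt 0.185
(0.555, -0.384, 0.13, 122.5) travel [-0.1151  0.1032  0.0041] turn z 0.0505 rows 3.0 1.3
```

>>> {"api": "apply_moves", "payload": {
  "claw": [1,1,1,1,1],
  "travel": [
    [-0.038,0.034,0],
    [-0.077,0.069,0],
    [-0.115,0.103,0.02],
    [-0.115,0.103,0.05],
    [-0.115,0.103,0.07]
  ],
  "turn": [
    [0,0,0.025],
    [0,0,0.05],
    [0,0,0.05],
    [0,0,0.05],
    [0,0,0.05]
  ]
}}

```text
t: 37.6
tcp_pos: [0.5545, -0.3873, 0.0768]
tool_rot: [0.96, 0.28, -0.0, -0.0]
force: [0.3, 1.1, -1.4]
finger_gap: 1.004
gripper_force: 0.0
```

>>> {"api": "apply_moves", "payload": {
  "claw": [1,1,1],
  "travel": [
    [0,0,0],
    [0,0,0],
    [0,0,0]
  ],
  "turn": [
    [0,0,0],
    [0,0,0],
    [0,0,0]
  ]
}}

```text
t: 37.85
tcp_pos: [0.5562, -0.3842, 0.0794]
tool_rot: [0.96, 0.281, 0.0, 0.0]
force: [-0.1, -0.1, 0.3]
finger_gap: 1.002
gripper_force: 0.0
```

```bash
python3 -c "
from h import *
plan((.555,-.384,.001,122.5));measure(manip.snapshot('scene'))" | grep -E "^t|^\(|0.02[0-9]* \[ *[0-9][0-9]\."
```

```text
t 37.9 tcp [ 0.5562 -0.3842  0.0794] phi -57.3 gap 1.002 grip 0.0 F [-0.1 -0.1  0.3] tilt 0.012
(0.555, -0.384, 0.001, 122.5) travel [-0.0012 -0.001   0.098 ] turn z 0.0010 rows 1.9 0.0
```

>>> {"api": "apply_moves", "payload": {
  "claw": [1,1,1,1,1],
  "travel": [
    [-0.001,-0.001,0.04],
    [-0.001,-0.001,0.08],
    [-0.001,-0.001,0.098],
    [-0.001,-0.001,0.098],
    [-0.001,-0.001,0.098]
  ],
  "turn": [
    [0,0,0],
    [0,0,0],
    [0,0,0],
    [0,0,0],
    [0,0,0]
  ]
}}

```text
t: 38.32
tcp_pos: [0.5551, -0.3839, 0.001]
tool_rot: [0.96, 0.281, -0.0, -0.0]
force: [0.1, 0.7, 0.3]
finger_gap: 1.0
gripper_force: 0.0
```

>>> {"api": "apply_moves", "payload": {
  "claw": [-0.4,-0.4,-0.4,-0.4,-0.4],
  "travel": [
    [0,0,0],
    [0,0,0],
    [0,0,0],
    [0,0,0],
    [0,0,0]
  ],
  "turn": [
    [0,0,0],
    [0,0,0],
    [0,0,0],
    [0,0,0],
    [0,0,0]
  ]
}}

```text
t: 38.73
tcp_pos: [0.5557, -0.385, 0.0024]
tool_rot: [0.96, 0.28, 0.001, 0.001]
force: [-1.0, 0.6, 5.7]
finger_gap: 0.507
gripper_force: 23.4
```

>>> {"api": "apply_moves", "payload": {
  "claw": [-0.4,-0.4,-0.4],
  "travel": [
    [0,0,0],
    [0,0,0],
    [0,0,0]
  ],
  "turn": [
    [0,0,0],
    [0,0,0],
    [0,0,0]
  ]
}}

```text
t: 38.98
tcp_pos: [0.5557, -0.385, 0.0024]
tool_rot: [0.96, 0.28, 0.001, 0.001]
force: [-0.3, 0.7, 6.0]
finger_gap: 0.507
gripper_force: 23.5
```

```bash
python3 -c "
from h import *
plan((.478,-.0875,.13,122.5))"
```

```text
t 39.0 tcp [ 0.5557 -0.385   0.0024] phi -57.4 gap 0.507 grip 23.5 F [-0.3  0.7  6. ] tilt 0.171
(0.478, -0.0875, 0.13, 122.5) travel [ 0.1185 -0.3652 -0.1604] turn z 0.0004 rows 8.0 0.0
```

>>> {"api": "apply_moves", "payload": {
  "claw": [-0.4,-0.4,-0.4,-0.4,-0.4],
  "travel": [
    [0,0,-0.05],
    [0,0,-0.1],
    [0,0,-0.15],
    [0.015,-0.045,-0.162],
    [0.03,-0.09,-0.162]
  ],
  "turn": [
    [0,0,0],
    [0,0,0],
    [0,0,0],
    [0,0,0],
    [0,0,0]
  ]
}}

```text
t: 39.4
tcp_pos: [0.5391, -0.3142, 0.1352]
tool_rot: [0.96, 0.279, 0.003, 0.005]
force: [-0.3, 0.4, -0.9]
finger_gap: 0.509
gripper_force: 23.0
```

>>> {"api": "apply_moves", "payload": {
  "claw": [-0.4,-0.4,-0.4,-0.4,-0.4],
  "travel": [
    [0.015,-0.048,0],
    [0.03,-0.095,0],
    [0.046,-0.143,0],
    [0.06,-0.19,0],
    [0.072,-0.225,0]
  ],
  "turn": [
    [0,0,0],
    [0,0,0],
    [0,0,0],
    [0,0,0],
    [0,0,0]
  ]
}}

```text
t: 39.82
tcp_pos: [0.4855, -0.1247, 0.1304]
tool_rot: [0.96, 0.281, -0.001, -0.001]
force: [1.3, 0.4, -0.6]
finger_gap: 0.508
gripper_force: 23.0
```

>>> {"api": "apply_moves", "payload": {
  "claw": [-0.4,-0.4,-0.4,-0.4,-0.4],
  "travel": [
    [0.016,-0.05,0],
    [0.016,-0.05,0],
    [0.016,-0.05,0],
    [0.016,-0.05,0],
    [0.016,-0.05,0]
  ],
  "turn": [
    [0,0,0],
    [0,0,0],
    [0,0,0],
    [0,0,0],
    [0,0,0]
  ]
}}

```text
t: 40.23
tcp_pos: [0.4782, -0.0885, 0.1306]
tool_rot: [0.96, 0.28, 0.001, 0.001]
force: [0.1, -0.9, -1.4]
finger_gap: 0.508
gripper_force: 23.0
```

```bash
python3 -c "
from h import *
plan((.478,-.0875,.078,122.5))
s=manip.snapshot('scene');W=world(s);P=s['pixels'].astype(int)
m=(abs(W[...,0]-.478)<.06)&(abs(W[...,1]+.09)<.06)&(W[...,2]>.13)&(W[...,2]<.175)&(P.sum(-1)>190)
print(m.sum(),W[m].mean(0),W[m][:,2].std(),W[m][:,:2].min(0),W[m][:,:2].max(0))"
```

```text
t 40.2 tcp [ 0.4782 -0.0885  0.1306] phi -57.5 gap 0.508 grip 23.0 F [ 0.1 -0.9 -1.4] tilt 0.119
(0.478, -0.0875, 0.078, 122.5) travel [ 0.0004 -0.0013  0.0657] turn z 0.0002 rows 1.3 0.0
141 [ 0.49101939 -0.08686247  0.14555793] 0.0071471638830772274 [ 0.46122061 -0.12766082] [ 0.51691366 -0.05312652]
```

>>> {"api": "apply_moves", "payload": {
  "claw": [-0.4,-0.4,-0.4,-0.4,-0.4],
  "travel": [
    [0,-0.001,0.03],
    [0,-0.001,0.05],
    [0,-0.001,0.06],
    [0,-0.001,0.065],
    [0,-0.001,0.065]
  ],
  "turn": [
    [0,0,0],
    [0,0,0],
    [0,0,0],
    [0,0,0],
    [0,0,0]
  ]
}}

```text
t: 40.7
tcp_pos: [0.4765, -0.0873, 0.0775]
tool_rot: [0.96, 0.28, -0.001, -0.0]
force: [-0.2, 0.2, -1.2]
finger_gap: 0.506
gripper_force: 23.0
```

>>> {"api": "apply_moves", "payload": {
  "claw": [-0.4,-0.4,-0.4],
  "travel": [
    [0,0,0],
    [0,0,0],
    [0,0,0]
  ],
  "turn": [
    [0,0,0],
    [0,0,0],
    [0,0,0]
  ]
}}

```text
t: 40.95
tcp_pos: [0.4772, -0.087, 0.079]
tool_rot: [0.96, 0.28, 0.001, 0.001]
force: [0.6, 0.3, -0.5]
finger_gap: 0.509
gripper_force: 23.0
```

>>> {"api": "apply_moves", "payload": {
  "claw": [-0.4,-0.4,-0.4,-0.4,-0.4],
  "travel": [
    [0,0,0.003],
    [0,0,0.005],
    [0,0,0.006],
    [0,0,0.006],
    [0,0,0.006]
  ],
  "turn": [
    [0,0,0],
    [0,0,0],
    [0,0,0],
    [0,0,0],
    [0,0,0]
  ]
}}

```text
t: 41.37
tcp_pos: [0.4766, -0.0866, 0.0734]
tool_rot: [0.96, 0.281, -0.0, -0.0]
force: [0.5, 0.1, 0.3]
finger_gap: 0.506
gripper_force: 23.0
```

>>> {"api": "apply_moves", "payload": {
  "claw": [-0.4,-0.4,-0.4,-0.4],
  "travel": [
    [0,0,0.001],
    [0,0,0.001],
    [0,0,0.001],
    [0,0,0.001]
  ],
  "turn": [
    [0,0,0],
    [0,0,0],
    [0,0,0],
    [0,0,0]
  ]
}}

```text
t: 41.7
tcp_pos: [0.4766, -0.0866, 0.0727]
tool_rot: [0.96, 0.28, -0.0, -0.0]
force: [-0.8, 0.2, -0.4]
finger_gap: 0.507
gripper_force: 23.0
```

>>> {"api": "apply_moves", "payload": {
  "claw": [0.1,0.2,0.4,0.5,0.5],
  "travel": [
    [0,0,0],
    [0,0,0],
    [0,0,0],
    [0,0,0],
    [0,0,0]
  ],
  "turn": [
    [0,0,0],
    [0,0,0],
    [0,0,0],
    [0,0,0],
    [0,0,0]
  ]
}}

```text
t: 42.12
tcp_pos: [0.4767, -0.0867, 0.0727]
tool_rot: [0.96, 0.281, 0.0, 0.0]
force: [0.6, -1.2, 0.2]
finger_gap: 0.757
gripper_force: 0.0
```

>>> {"api": "apply_moves", "payload": {
  "claw": [0.5,0.5,0.5,0.5,0.5],
  "travel": [
    [0,0,-0.01],
    [0,0,-0.03],
    [0,0,-0.06],
    [0,0,-0.1],
    [0,0,-0.13]
  ],
  "turn": [
    [0,0,0],
    [0,0,0],
    [0,0,0],
    [0,0,0],
    [0,0,0]
  ]
}}

```text
t: 42.53
tcp_pos: [0.4768, -0.0866, 0.1788]
tool_rot: [0.96, 0.281, 0.0, 0.0]
force: [0.7, 0.2, -0.1]
finger_gap: 0.749
gripper_force: 0.0
```

>>> {"api": "apply_moves", "payload": {
  "claw": [0.5,0.5,0.5,0.5,0.5],
  "travel": [
    [0,0.045,0],
    [0,0.09,0],
    [0,0.14,0],
    [0,0.19,0],
    [0,0.23,0]
  ],
  "turn": [
    [0,0,0],
    [0,0,0],
    [0,0,0],
    [0,0,0],
    [0,0,0]
  ]
}}

```text
t: 42.95
tcp_pos: [0.5772, -0.2443, 0.1778]
tool_rot: [0.96, 0.28, 0.001, 0.001]
force: [-0.1, 0.2, -0.0]
finger_gap: 0.752
gripper_force: 0.0
```

>>> {"api": "apply_moves", "payload": {
  "claw": [0.5,0.5,0.5],
  "travel": [
    [0,0,0],
    [0,0,0],
    [0,0,0]
  ],
  "turn": [
    [0,0,0],
    [0,0,0],
    [0,0,0]
  ]
}}

```text
t: 43.2
tcp_pos: [0.5747, -0.2409, 0.1765]
tool_rot: [0.96, 0.28, -0.001, -0.001]
force: [-0.7, 0.8, -0.0]
finger_gap: 0.753
gripper_force: 0.0
```

```bash
python3 -c "
from h import *
print(manip.sense()['t']);measure(snap('scene','s9'));print('top');measure(manip.snapshot('top'))"; python3 -c "
import cv2
a=cv2.imread('pics/s9.png')[150:290,170:370];cv2.imwrite('pics/s9c.png',cv2.resize(a,(800,560)))"
```

```text
43.2
[297. 133.] rect c 0.3336 0.3929 mean [0.3353 0.3944 0.021 ] wh 0.045 0.067 long-axis deg 96.8 zt 0.0232 [151.  97. 100.] 142
[327. 132.] rect c 0.4118 0.4767 mean [0.4135 0.4774 0.0197] wh 0.042 0.070 long-axis deg 130.2 zt 0.0221 [152.  98. 101.] 137
[249. 194.] rect c 0.4604 0.0252 mean [0.4619 0.0239 0.0896] wh 0.044 0.068 long-axis deg 146.8 zt 0.0909 [91. 87. 77.] 480
[277. 209.] rect c 0.5798 0.0400 mean [0.5761 0.0402 0.0899] wh 0.045 0.065 long-axis deg 149.3 zt 0.0913 [94. 89. 79.] 499
[226. 215.] rect c 0.4790 -0.0917 mean [ 0.4791 -0.0915  0.0891] wh 0.062 0.052 long-axis deg 34.1 zt 0.0906 [89. 85. 74.] 552
[323. 232.] rect c 0.7539 0.0575 mean [0.7538 0.0572 0.1055] wh 0.068 0.076 long-axis deg 109.8 zt 0.1053 [121. 125. 110.] 707
[256. 231.] rect c 0.5960 -0.0711 mean [ 0.5967 -0.0712  0.0895] wh 0.064 0.047 long-axis deg 18.7 zt 0.0910 [88. 82. 72.] 565
[277. 264.] rect c 0.7264 -0.1140 mean [ 0.7263 -0.1151  0.0724] wh 0.037 0.044 long-axis deg 152.0 zt 0.0741 [156. 156. 136.] 280
top
[277. 132.] rect c 0.7521 0.0635 mean [0.7532 0.0634 0.1082] wh 0.068 0.072 long-axis deg 179.9 zt 0.1086 [164. 168. 155.] 526
[333. 144.] rect c 0.7250 -0.1088 mean [ 0.7246 -0.1082  0.0741] wh 0.041 0.037 long-axis deg 1.8 zt 0.0764 [186. 193. 178.] 205
[319. 185.] rect c 0.5936 -0.0646 mean [ 0.5932 -0.0647  0.0909] wh 0.064 0.044 long-axis deg 17.1 zt 0.0931 [122. 117. 105.] 446
[283. 191.] rect c 0.5781 0.0459 mean [0.5705 0.0478 0.0923] wh 0.044 0.063 long-axis deg 149.9 zt 0.0947 [116. 111.  99.] 424
[141. 247.] rect c 0.4092 0.4842 mean [0.4085 0.4848 0.0211] wh 0.044 0.063 long-axis deg 129.3 zt 0.0239 [186. 135. 143.] 302
[166. 273.] rect c 0.3305 0.4028 mean [0.3305 0.4036 0.021 ] wh 0.043 0.062 long-axis deg 91.3 zt 0.0236 [186. 132. 141.] 303
```

View pics/s9c.png

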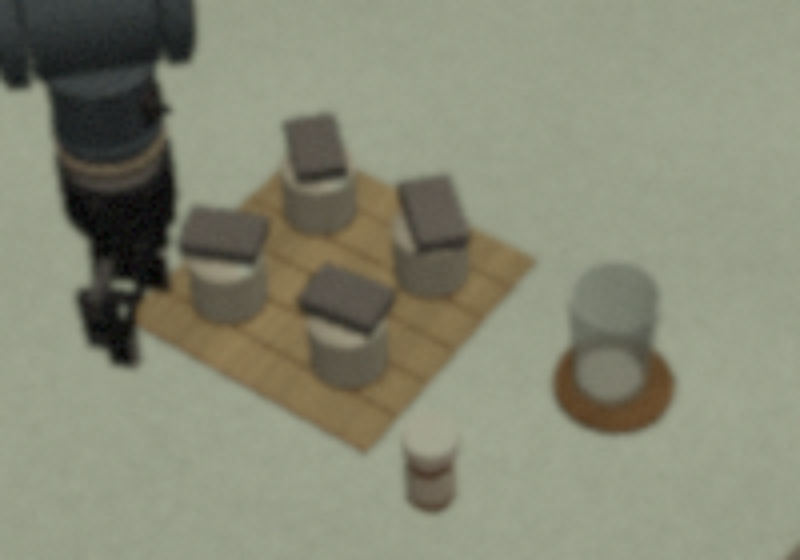

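All four cases sit on their cups, at (315,147), (432,212), (225,233) and (347,297). Their tops are about 90 mm up and level, the bystanders haven't moved, and the arm is clear. Handing in.

```bash
python3 -c "
from station import manip
print(manip.sign_off())"
```

```text
the job is handed in; nothing more can be done
None
```

I handed the job in at about 43 s: all four grey cases sit flat and centred, each on its own cup on the board, with the tumbler, coaster, pill bottle and pink look-alikes left alone; the sign-off gave no verdict.

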